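# Clear the tray, fetch the batten, put the rest back

### The job

The wooden batten at the back of the plywood tray is hemmed in by the red block and the oil tin, which stand close in front of it: first move both of these out of the way onto the cork mat, then lay the batten flat on the rectangle marked on the sawing board, centred and along it. After that put the red block and the oil tin back upright in the tray, each in the very spot where it stood, the block square to the tray as before. Leave the dark sample tile, the masking tape and the wedge alone, and do not tip anything over.

Things in the scene. Friction and masses are not known exactly. Their poses are not given: they have to be found in the camera images.
- batten: sawn batten of mid-brown wood, 32 x 130 x 30 mm (x, y, z), loose, 90 g nominal. Origin at the centre of its underside, long axis along its y, z up. At the start it lies on the tray's floor, centred about 36 mm behind the tray's centre (tray's +x), long axis along the tray's y, within 5 degrees; its top is 30 mm above the tray floor.
- red_block: dark red wooden block, 60 x 85 x 60 mm (x, y, z), loose, 240 g. Origin at the centre of its underside. It starts on the tray floor, its x along the tray's, back face some 8 mm in front of the batten, about 12 mm left or right of the oil tin. Its top 25 mm can be gripped across the 60 mm, one finger passing above the batten. Other red blocks far back: not in play.
- oil_tin: closed upright round metal tin with a green label, 60 mm diameter, 85 mm high, loose, 200 g nominal. Origin at the centre of its underside, z up. At the start it stands on the tray floor beside the red block, also some 8 mm in front of the batten. Bare metal top and foot; sides upright from 8 to 68 mm height, narrowing above.
- tray: shallow plywood tray, 176 x 226 x 18 mm (x, y, z) outside, fixed; walls and floor 8 mm thick, so the inner floor lies 8 mm above the origin and the rim 18 mm. Origin at the centre of its underside; x points to its back (roughly away from the robot), y to its left.
- cork_mat: flat brown cork mat, 140 x 200 x 4 mm (x, y, z), fixed; the side area. Origin at the centre of its underside, top 4 mm above; 200 mm side along its y.
- saw_board: sawing board of light wood, 140 x 200 x 12 mm (x, y, z), fixed, with a dark fence (24 mm wide, 180 mm long, 20 mm above the board) along its back edge (its +x). Origin at the centre of its underside.
- saw_mark (a point): centre of the rectangle (44 x 142 mm outside) drawn in black lines on the sawing board, on the board's upper face, 12 mm above the bench; 12 mm in front of the board's centre. Same axes as the board: long side along y, z up.
- dark_tile: dark brown wooden sample tile, 46 x 88 x 11 mm, lying at the back of the bench, loose bystander. Origin at the centre of its underside.
- masking_tape: roll of pale masking tape lying flat, 97 mm across, 25 mm high, at the back of the bench, loose bystander. Origin at the centre of its underside.
- wedge: pale wooden wedge, 34 x 110 x 28 mm, loose bystander at the back of the bench. Origin at the centre of its underside.
Things that resemble listed ones, but are neither listed nor needed, are in the scene too. There is more than one size of the red_block; the one meant has the size given above.

How it is judged:
On the way, in this order (a step that is already met when the one before it is completed fails the run):
1. the red block and the oil tin both stand released on the cork mat (x of red_block in the frame of cork_mat between -0.07 and 0.07 m and y of red_block in the frame of cork_mat between -0.1 and 0.1 m and z of each of red_block, oil_tin in the frame of cork_mat below 0.009 m and angle between each of red_block, oil_tin's own z axis and vertical below 0.15 rad and x of oil_tin in the frame of cork_mat between -0.07 and 0.07 m and y of oil_tin in the frame of cork_mat between -0.1 and 0.1 m and contact force between each of red_block, oil_tin and the fingers below 0.3 N and linear speed of each of red_block, oil_tin below 0.03 m/s), for 0.2 s.
2. with those two still on the mat, the batten lies released on the marked rectangle (horizontal distance between batten and saw_mark below 0.015 m and angle between the y axis of batten and the y axis of saw_board, either way round below 0.15 rad and z of batten in the frame of saw_mark below 0.005 m and angle between batten's own z axis and vertical below 0.1 rad and contact force between batten and the fingers below 0.3 N and linear speed of batten below 0.03 m/s and x of red_block in the frame of cork_mat between -0.07 and 0.07 m and y of red_block in the frame of cork_mat between -0.1 and 0.1 m and z of each of red_block, oil_tin in the frame of cork_mat below 0.009 m and angle between each of red_block, oil_tin's own z axis and vertical below 0.15 rad and x of oil_tin in the frame of cork_mat between -0.07 and 0.07 m and y of oil_tin in the frame of cork_mat between -0.1 and 0.1 m), for 0.2 s.
At the end, for the whole second after the job is handed in: Batten flat on the board, within 15 mm and 0.15 rad of the marked rectangle's centre and length; red block and oil tin upright in the tray, each within 15 mm of where it stood at the start, the block within 0.15 rad of square to the tray; all three released and at rest (horizontal distance between batten and saw_mark below 0.015 m and angle between the y axis of batten and the y axis of saw_board, either way round below 0.15 rad and z of batten in the frame of saw_mark below 0.005 m and angle between each of batten, red_block, oil_tin's own z axis and vertical below 0.1 rad and distance of each of red_block, oil_tin from where it was at the start of the episode below 0.015 m and angle between the x axis of red_block and the x axis of tray, either way round below 0.15 rad and contact force between each of batten, red_block, oil_tin and the fingers below 0.3 N and linear speed of each of batten, red_block, oil_tin below 0.03 m/s); the robot touches nothing.
It fails at once if a bystander (dark tile, masking tape or wedge) is moved more than 15 mm (distance of any of dark_tile, masking_tape, wedge from where it was at the start of the episode above 0.015 m).
It fails at once if the block, the tin or the batten is tipped over (angle between any of red_block, oil_tin, batten's own z axis and vertical above 0.7 rad).
It also fails if it takes over 118 s, if anything falls off the work surface, if the arm or the gripper's body presses on something with over 40 N, if the wrist force passes 120 N, or if a joint passes its speed limit or range.

### The arm

A 6-joint arm with a two-finger parallel gripper is mounted at the origin on the work surface; the furniture and walls round the work are solid. World frame = base frame: x ahead of the robot, y to its left, z up, the work surface at z = 0. Lengths are in m, angles in rad, forces in N, time in s.
With the tool pointing down it reaches from about 0.275 to 0.875 m from the base axis. Payload 12.5 kg.
Tool frame: the origin (TCP) lies at the very end of the fingers, on their centre line; the grasp point (between the pads) lies r.pinch_z behind it (r.pinch_z is the distance from the TCP to the grasp point, in m); z points along the fingers, y is the line along which they close (so a half turn about z gives the same grasp; the last joint's range is limited). The gripper opens to 85 mm and grips with 20 to 120 N. Pads are 22 mm wide; open, the fingers measure 114 mm over their backs; the gripper's body (76 mm by 85 mm) begins 54 mm behind the grasp point. The pads swing forward as they close: fully open they stand 13 mm farther back than shut.
Start: joints at [-1.423, 0.351, 1.652, -0, 1.139, -0.085], TCP at [0.127, -0.535, 0.231] pointing down, gripper open.
Joint ranges: [-2.75, 2.75], [-0.79, 2.1], [0.01, 2.65], [-1.57, 4.71], [0.07, 3.14], [-2.87, 2.87]. Speed limits (rad/s): [2.22, 2.22, 2.79, 3.14, 3.14, 3.14].

### API

Orientations are given as a unit quaternion [x, y, z, w].
In Python, from cell import readout, eyes, order, r gives the robot as it stands. The module is installed in compiled form; this text tells all that it offers.
- The arm moves only by the tool carry_out, never from a script. Its argument "increments" is a list of rows, each an object with "translation": the shift along the world's x, y, z in cm, a list of three; "rot": the turn, a rotation vector about the world's x, y, z in degrees, a list of three; "gripper": the closure, from 0 (fully open) to 1 (shut). A call has 1 to 5 rows; each row shifts and turns the commanded pose from where the row before left it; what a row does not reach is not made up. A row lasts 1/10 s, in which the tool goes at most 50 mm and 8.59 degrees, less where a joint would pass 70% of its speed; a pose out of reach is approached as far as the arm can. A call with a gripper value outside its range is refused whole. The fingers move at their own pace and stop on an object; "squeeze" is the grip in N (left out, the last holds). Time passes only in rows, so rows that do not move let the fingers close. It gives the time, the measured TCP pose, the force, the opening and the grip force at its end, in the units of the state.
- readout.state(): the state, without advancing time (a new reading comes with each control period).
- eyes.grab_frame(name): name is "scene" or "top" or "wrist"; returns (picture, depth): 420x560x3 uint8, red, green, blue; 420x560 float32, m along the optical axis (not along the pixel's ray), 0 where there is no reading.
- eyes.camera_params(name): a dict with "camera_matrix" (3x3 intrinsics, pixels), "extrinsics" (4x4, takes a point from camera to world coordinates); the wrist camera has in their place "tool_from_camera" (4x4, takes a point from camera to tool coordinates, whose origin is the TCP and whose axes are the flange's). Camera axes: x right, y down, z forward; pixel columns grow to the right and rows downward; lengths in m; the calibration is good to about 2 mm. A picture is of the moment at which its call begins: read the wrist's pose just before it. camera_params takes no time and is no camera call.
- order.finish_job(): hands the job in; it is judged then, once.
The state is a dict: "clock": time; "joint_pos": joint angles; "dq": joint speeds; "effort": joint torques, N m; "tool_pos": TCP position; "ee_rot": TCP orientation; "ft_force": force on the tool from outside, world axes, zero at the start; "wrist_torque": the same for the moment, N m; "finger_gap": opening from 0.0 (shut) to 1.0 (fully open); "finger_force": force on a finger pad.
Only numpy, scipy, OpenCV 4.12 (cv2) and the standard library are available. Lean on these libraries where they do the work, as an engineer would, in place of code of your own. Each camera call takes 0.05 s, during which the arm holds its last target. There are 200 camera calls.

## Working session

There is one attempt and no reset: what is moved stays moved. The work goes in short steps, Python scripts to look and compute and a tool call to move; the robot and the scene stay as the last step left them, time stands still between calls to the robot, and variables do not carry over. Pictures are saved under pics/ and viewed, at most 14 in all, crops included, and the job is handed in when it is done.

Besides the shell and the picture viewer there is one more tool, called after ">>>" by a JSON object that holds its "op" and its "data", one argument or row to a line. carry_out: Moves the arm, as the interface text tells. Its arguments: {"type":"object","properties":{"increments":{"type":"array","items":{"type":"object","properties":{"translation":{"type":"array","items":{"type":"number"}},"rot":{"type":"array","items":{"type":"number"}},"gripper":{"type":"number"}}}},"squeeze":{"type":"number"}},"required":["increments"]}

```bash
mkdir -p pics
python3 - <<'E'
from cell import readout, eyes, order, r
import cv2,numpy as np
s=readout.state(); print(s, r.pinch_z)
for n in ("scene","top"):
    p,d=eyes.grab_frame(n); cv2.imwrite(f"pics/{n}0.png",p[:,:,::-1]); np.savez(f"{n}0.npz",p=p,d=d)
    print(n,eyes.camera_params(n))
print(eyes.camera_params("wrist"))
E
```

```text
{'clock': 0.0, 'joint_pos': array([-1.42260271e+00,  3.51240795e-01,  1.65240407e+00, -1.04242828e-06,
        1.13912540e+00, -8.46460859e-02]), 'dq': array([-0.00115841,  0.00014601,  0.00022719, -0.00115169, -0.00054586,
        0.00019517]), 'effort': array([ 2.38236880e-04, -5.06106842e+01, -2.91406453e+01, -2.46180701e-05,
        4.51463537e-03,  1.55899630e-05]), 'tool_pos': array([ 0.12685923, -0.53483286,  0.23076354]), 'ee_rot': array([ 9.93230662e-01,  1.16157242e-01, -1.91785103e-05, -5.88495013e-04]), 'ft_force': array([ 0.13280241, -0.45065242, -0.29389151]), 'wrist_torque': array([-0.01859064,  0.00878505,  0.01667381]), 'finger_force': 0.0, 'finger_gap': 0.9983439269895928} 0.0187
scene {'camera_matrix': array([[529.80304712,   0.        , 287.41834268],
       [  0.        , 529.80304712, 212.05707547],
       [  0.        ,   0.        ,   1.        ]]), 'extrinsics': array([[-0.81249731, -0.39111866,  0.43228963, -0.08341717],
       [-0.58282832,  0.56104034, -0.58783066,  0.84274051],
       [-0.01262038, -0.72956147, -0.68379879,  1.04598407],
       [ 0.      
[... 317 characters left out ...]
, -0.00726086,  0.00502437, -0.02389319],
       [-0.00364452, -0.17889098, -0.98386215,  1.60585493],
       [ 0.        ,  0.        ,  0.        ,  1.        ]])}
{'camera_matrix': array([[316.35136906,   0.        , 281.38318625],
       [  0.        , 316.35136906, 208.13624333],
       [  0.        ,   0.        ,   1.        ]]), 'tool_from_camera': array([[-1.46820084e-03, -9.44677979e-01, -3.27995976e-01,
         8.50859999e-02],
       [ 9.99998689e-01, -1.16311381e-03, -1.12632757e-03,
        -1.51477790e-03],
       [ 6.82520201e-04, -3.27997200e-01,  9.44678448e-01,
        -1.42453236e-01],
       [ 0.00000000e+00,  0.00000000e+00,  0.00000000e+00,
         1.00000000e+00]])}
```

View pics/top0.png

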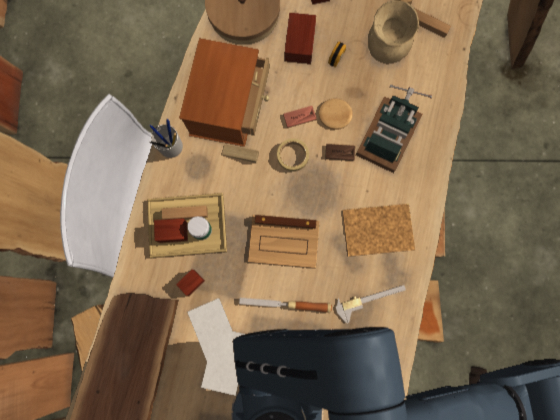

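View pics/scene0.png

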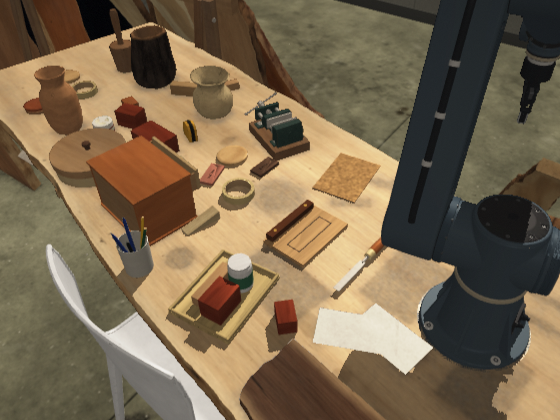

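The top view shows the tray at about (187,225) px, with the block at (170,230), the tin at (199,228) and the batten behind them at (185,212). The board is at (284,241) and the mat at (378,229). Next I'll enlarge these.

```bash
cat > h.py <<'E'
import numpy as np,cv2
from cell import readout, eyes, order, r
from scipy.spatial.transform import Rotation as R
def cam(n,st=None):
    c=eyes.camera_params(n)
    if n!="wrist": return c["camera_matrix"],c["extrinsics"]
    st=st or readout.state()
    T=np.eye(4);T[:3,:3]=R.from_quat(st["ee_rot"]).as_matrix();T[:3,3]=st["tool_pos"]
    return c["camera_matrix"],T@c["tool_from_camera"]
def atz(K,E,uv,z):
    uv=np.atleast_2d(uv).astype(float)
    d=np.c_[(uv-K[:2,2])/K[0,0],np.ones(len(uv))]@E[:3,:3].T
    return E[:3,3]+d*((z-E[2,3])/d[:,2])[:,None]
def cloud(K,E,d):
    v,u=np.mgrid[:d.shape[0],:d.shape[1]]
    P=np.stack([(u-K[0,2])/K[0,0]*d,(v-K[1,2])/K[0,0]*d,d],-1)
    return P@E[:3,:3].T+E[:3,3]
def tri(cams,uvs):
    A=[];b=[]
    for (K,E),uv in zip(cams,uvs):
        d=E[:3,:3]@np.r_[(np.array(uv)-K[:2,2])/K[0,0],1];d/=np.linalg.norm(d)
        M=np.eye(3)-np.outer(d,d);A.append(M);b.append(M@E[:3,3])
    return np.linalg.lstsq(np.vstack(A),np.hstack(b),rcond=None)[0]
def snap(n,f):
    st=readout.state(); p,d=eyes.grab_frame(n); cv2.imwrite(f"pics/{f}.png",p[:,:,::-1])
    K,E=cam(n,st); np.savez(f+".npz",p=p,d=d,K=K,E=E); return p,d,K,E
E
python3 - <<'E'
from h import *
z=np.load("top0.npz");p=z["p"][:,:,::-1];d=z["d"];K,E=cam("top")
cv2.imwrite("pics/c1.png",np.vstack([cv2.resize(p[185:265,140:290],None,fx=5,fy=5,interpolation=cv2.INTER_CUBIC)]))
P=cloud(K,E,d)
for uv in [(187,212),(165,230),(199,226),(215,245),(284,245),(284,222),(378,229),(250,290),(340,152),(292,170),(290,156)]:
    print(uv,P[uv[1],uv[0]].round(4))
hsv=cv2.cvtColor(np.ascontiguousarray(p),cv2.COLOR_BGR2HSV)
# mat
m=np.zeros(d.shape,np.uint8);m[200:260,338:418]=1
X=P[...,2]
print(atz(K,E,[(343,208),(411,206),(414,249),(347,255)],0.004).round(4))
E
```

```text
(187, 212) [0.5613 0.2684 0.0427]
(165, 230) [0.5046 0.3246 0.067 ]
(199, 226) [0.5131 0.2235 0.0935]
(215, 245) [0.4686 0.1876 0.0126]
(284, 245) [ 0.4692 -0.0153  0.0213]
(284, 222) [ 0.5363 -0.0148  0.0268]
(378, 229) [ 0.5207 -0.2938  0.0051]
(250, 290) [ 0.339   0.0831 -0.0018]
(340, 152) [ 0.7551 -0.183   0.0097]
(292, 170) [ 0.6953 -0.0375  0.0201]
(290, 156) [ 7.443e-01 -3.130e-02 -3.000e-04]
[[ 0.5835 -0.1908  0.004 ]
 [ 0.591  -0.3942  0.004 ]
 [ 0.4622 -0.3987  0.004 ]
 [ 0.443  -0.201   0.004 ]]
```

View pics/c1.png

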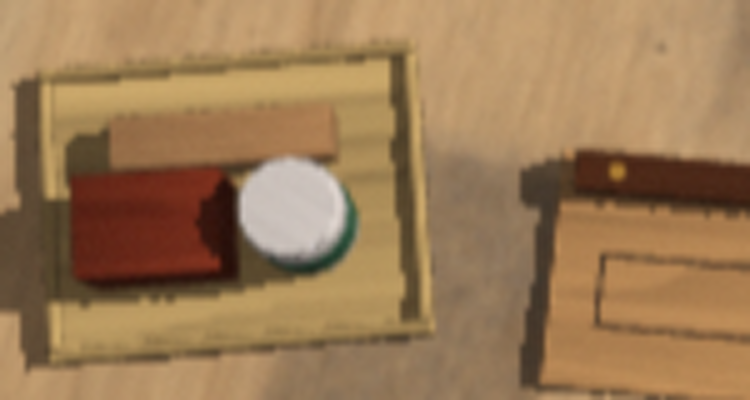

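>>> {"op": "carry_out", "data": {
  "increments": [
    {"translation": [3.2,2.4,0],"rot": [0,0,7.7],"gripper": 0},
    {"translation": [3.2,2.4,0],"rot": [0,0,7.7],"gripper": 0},
    {"translation": [3.2,2.4,0],"rot": [0,0,7.7],"gripper": 0},
    {"translation": [3.2,2.4,0],"rot": [0,0,7.7],"gripper": 0},
    {"translation": [3.2,2.4,0],"rot": [0,0,7.7],"gripper": 0}
  ],
  "squeeze": 40
}}

```text
clock: 0.6
tool_pos: [0.2879, -0.4139, 0.2311]
ee_rot: [0.898, 0.439, -0.0, -0.0]
ft_force: [0.1, 0.1, -0.2]
finger_gap: 1.001
finger_force: 0.0
```

>>> {"op": "carry_out", "data": {
  "increments": [
    {"translation": [3.2,2.4,0],"rot": [0,0,7.7],"gripper": 0},
    {"translation": [3.2,2.4,0],"rot": [0,0,7.7],"gripper": 0},
    {"translation": [3.2,2.4,0],"rot": [0,0,7.7],"gripper": 0},
    {"translation": [3.2,2.4,0],"rot": [0,0,7.7],"gripper": 0},
    {"translation": [3.2,2.4,0],"rot": [0,0,7.7],"gripper": 0}
  ]
}}

```text
clock: 1.1
tool_pos: [0.448, -0.2938, 0.2311]
ee_rot: [0.703, 0.711, -0.0, -0.0]
ft_force: [0.0, -0.2, 0.8]
finger_gap: 0.996
finger_force: 0.0
```

>>> {"op": "carry_out", "data": {
  "increments": [
    {"translation": [0.5,4.4,0],"gripper": 0},
    {"translation": [0.5,4.4,0],"gripper": 0},
    {"translation": [0.5,4.4,0],"gripper": 0},
    {"translation": [0.5,4.4,0],"gripper": 0},
    {"translation": [0.5,4.4,0],"gripper": 0}
  ]
}}

```text
schema error: expected keys translation, rot, gripper
```

>>> {"op": "carry_out", "data": {
  "increments": [
    {"translation": [0.5,4,0],"gripper": 0},
    {"translation": [0.5,4,0],"gripper": 0},
    {"translation": [0.5,4,0],"gripper": 0},
    {"translation": [0,0,0],"gripper": 0},
    {"translation": [0,0,0],"gripper": 0}
  ]
}}

```text
schema error: expected keys translation, rot, gripper
```

>>> {"op": "carry_out", "data": {
  "increments": [
    {"translation": [0.5,4.4,0],"rot": [0,0,0],"gripper": 0},
    {"translation": [0.5,4.4,0],"rot": [0,0,0],"gripper": 0},
    {"translation": [0.5,4.4,0],"rot": [0,0,0],"gripper": 0},
    {"translation": [0.5,4.4,0],"rot": [0,0,0],"gripper": 0},
    {"translation": [0.5,4.4,0],"rot": [0,0,0],"gripper": 0}
  ]
}}

```text
clock: 1.6
tool_pos: [0.4717, -0.0734, 0.2312]
ee_rot: [0.705, 0.709, -0.0, -0.0]
ft_force: [0.7, 0.1, -0.3]
finger_gap: 1.0
finger_force: 0.0
```

>>> {"op": "carry_out", "data": {
  "increments": [
    {"translation": [0.5,4.4,0.5],"rot": [0,0,0],"gripper": 0},
    {"translation": [0.5,4.4,0.5],"rot": [0,0,0],"gripper": 0},
    {"translation": [0.5,4.4,0.5],"rot": [0,0,0],"gripper": 0},
    {"translation": [0.0,4.4,0.5],"rot": [0,0,0],"gripper": 0},
    {"translation": [0,0,0],"rot": [0,0,0],"gripper": 0}
  ]
}}

```text
clock: 2.1
tool_pos: [0.4867, 0.1048, 0.2516]
ee_rot: [0.703, 0.711, 0.0, -0.0]
ft_force: [-0.1, -1.1, -0.2]
finger_gap: 1.001
finger_force: 0.0
```

Run:
```python
from h import *
snap("wrist","w1"); print(readout.state()["tool_pos"])
```

```text
[0.48665268 0.10279861 0.25124422]
```

>>> {"op": "carry_out", "data": {
  "increments": [
    {"translation": [0,4,0],"rot": [0,0,0],"gripper": 0},
    {"translation": [0,4,0],"rot": [0,0,0],"gripper": 0},
    {"translation": [0,4,0],"rot": [0,0,0],"gripper": 0},
    {"translation": [0,4,0],"rot": [0,0,0],"gripper": 0},
    {"translation": [0,0,0],"rot": [0,0,0],"gripper": 0}
  ]
}}

```text
clock: 2.65
tool_pos: [0.4867, 0.2632, 0.2507]
ee_rot: [0.704, 0.71, -0.0, -0.0]
ft_force: [-0.3, -1.1, -0.0]
finger_gap: 0.999
finger_force: 0.0
```

Run:
```python
from h import *
snap("wrist","w2"); print(readout.state()["tool_pos"])
```

```text
[0.48677519 0.26132491 0.25061543]
```

View pics/w1.png

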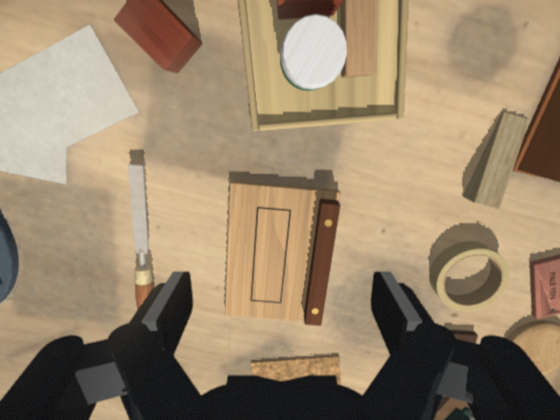

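View pics/w2.png

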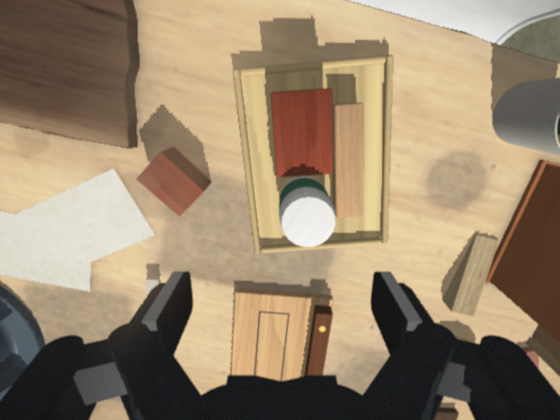

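w1 shows the marked rectangle with corners near (254,207), (291,210), (284,303) and (251,300). w2 shows the tray: rim corners (235,70), (391,56), (387,240) and (257,250); block top (272–332, 90–176); tin top centred at (307,218); batten top (335–363, 103–217). I'll measure from depth and check by triangulating.

Run:
```python
from h import *
w=[np.load(f"w{i}.npz") for i in (1,2)]
P2=cloud(w[1]["K"],w[1]["E"],w[1]["d"]);P1=cloud(w[0]["K"],w[0]["E"],w[0]["d"])
def rect(P,box,lo,hi,name,extra=None):
    u0,v0,u1,v1=box;Q=P[v0:v1,u0:u1].reshape(-1,3);Q=Q[(Q[:,2]>lo)&(Q[:,2]<hi)]
    c,s,a=cv2.minAreaRect((Q[:,:2]*1000).astype(np.float32))
    print(name,len(Q),np.round(c,1),np.round(s,1),round(a,1),"z",np.median(Q[:,2]).round(4))
rect(P2,(268,84,337,182),.06,.075,"block")
rect(P2,(272,182,340,250),.085,.1,"tin2")
rect(P1,(270,5,352,95),.085,.1,"tin1")
rect(P2,(333,98,368,220),.033,.043,"batten")
rect(P2,(228,45,400,260),.012,.022,"tray")
rect(P1,(222,170,320,325),.008,.016,"board")
rect(P1,(300,190,345,330),.026,.04,"fence")
cams=[(x["K"],x["E"]) for x in w]
for n,a,b in [("tin",(313,52),(307,218)),("rimL",(255,129),(257,250)),("rimR",(403,117),(387,240)),("battenNear",(343,75),(335,216)),("battenNearR",(376,75),(361,217)),("markTL",(255,207),(258,312)),("markTR",(291,210),(288,315))]:
    print(n,tri(cams,(a,b)).round(4))
print("mark",atz(*cams[0],[(255,207),(291,210),(284,303),(251,300)],.012).round(4))
print("tray",atz(*cams[1],[(235,70),(391,56),(387,240),(257,250)],.018).round(4))
print("blocktop",atz(*cams[1],[(272,92),(332,88),(332,174),(277,178)],.068).round(4), "batt",atz(*cams[1],[(336,104),(363,103),(361,217),(335,215)],.038).round(4))
a=cv2.resize(w[1]["p"][40:260,225:400,::-1],None,fx=2.7,fy=2.7,interpolation=cv2.INTER_CUBIC)
b=cv2.resize(w[0]["p"][165:335,220:345,::-1],None,fx=2.5,fy=2.5,interpolation=cv2.INTER_CUBIC)
o=np.zeros((a.shape[0],a.shape[1]+b.shape[1],3),np.uint8);o[:,:a.shape[1]]=a;o[:b.shape[0],a.shape[1]:]=b;print(a.shape,b.shape)
cv2.imwrite("pics/c2.png",o)
```

```text
block 5072 [507.8 315.3] [60.  85.2] 4.0 z 0.0679
tin2 2175 [514.1 230.7] [53.5 55.1] 1.3 z 0.0928
tin1 3538 [514.2 230.1] [54.6 54.6] 0.7 z 0.093
batten 3237 [563.  280.5] [ 32.2 129.7] 4.5 z 0.0379
tray 4708 [529.  275.6] [176.4 225.9] 5.1 z 0.0174
board 11309 [470.8 -11.5] [200.9 114.6] 85.4 z 0.0118
fence 2332 [539.4 -17.1] [180.8  24.5] 85.2 z 0.0318
tin [0.5138 0.2307 0.0817]
rimL [0.4548 0.1569 0.01  ]
rimR [0.6284 0.172  0.0085]
battenNear [0.5513 0.2152 0.0336]
battenNearR [0.5836 0.2153 0.037 ]
markTL [0.4541 0.0611 0.0149]
markTR [0.4983 0.0585 0.0178]
mark [[ 0.4534  0.0601  0.012 ]
 [ 0.4995  0.0564  0.012 ]
 [ 0.4921 -0.0843  0.012 ]
 [ 0.4452 -0.0796  0.012 ]]
tray [[0.4352 0.3785 0.018 ]
 [0.6036 0.3935 0.018 ]
 [0.6245 0.1765 0.018 ]
 [0.4551 0.161  0.018 ]]
blocktop [[0.4769 0.3554 0.068 ]
 [0.5346 0.3594 0.068 ]
 [0.5395 0.275  0.068 ]
 [0.4819 0.2704 0.068 ]] batt [[0.5443 0.3443 0.038 ]
 [0.573  0.3455 0.038 ]
 [0.5824 0.2158 0.038 ]
 [0.551  0.2181 0.038 ]]
(594, 473, 3) (425, 312, 3)
```

View pics/c2.png

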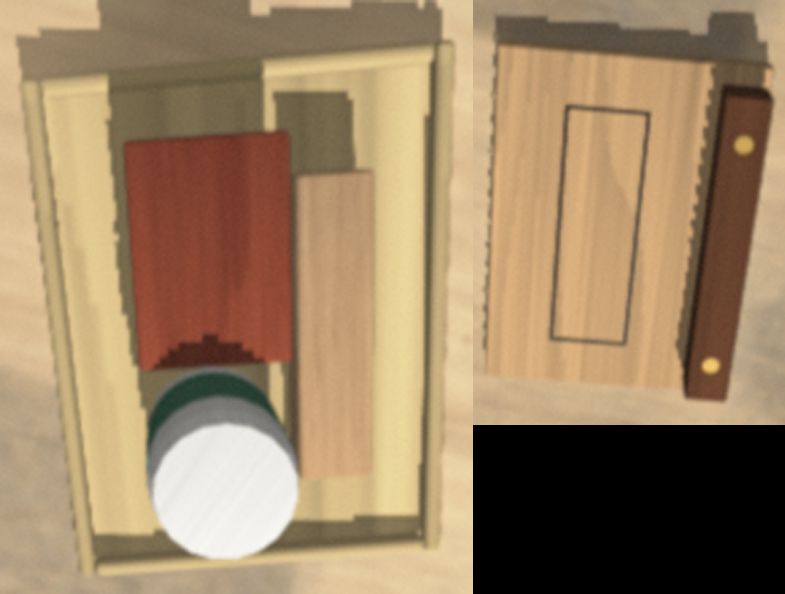

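Measured in mm: block (508,315), tin (514,230.5), batten (563,280.5), all yawed about +4.5°. Mark (471,-12), yaw -4.7°. Mat centre about (520,-296), yaw about +4°. I'll grasp the block first.

>>> {"op": "carry_out", "data": {
  "increments": [
    {"translation": [0.53,1.34,-3.25],"rot": [0,0,1.05],"gripper": 0},
    {"translation": [0.53,1.34,-3.25],"rot": [0,0,1.05],"gripper": 0},
    {"translation": [0.53,1.34,-3.25],"rot": [0,0,1.05],"gripper": 0},
    {"translation": [0.53,1.34,-3.25],"rot": [0,0,1.05],"gripper": 0},
    {"translation": [0,0,0],"rot": [0,0,0],"gripper": 0}
  ]
}}

```text
clock: 3.2
tool_pos: [0.5069, 0.3125, 0.1172]
ee_rot: [0.679, 0.734, -0.003, -0.001]
ft_force: [-1.3, -0.6, 0.1]
finger_gap: 1.005
finger_force: 0.0
```

Run:
```python
from h import *
s=readout.state();print(s["tool_pos"],R.from_quat(s["ee_rot"]).as_matrix()[:2].round(4))
snap("wrist","w3")
```

```text
[0.50685624 0.31251264 0.11715362] [[-0.0786  0.9969 -0.0063]
 [ 0.9969  0.0786 -0.0034]]
```

View pics/w3.png

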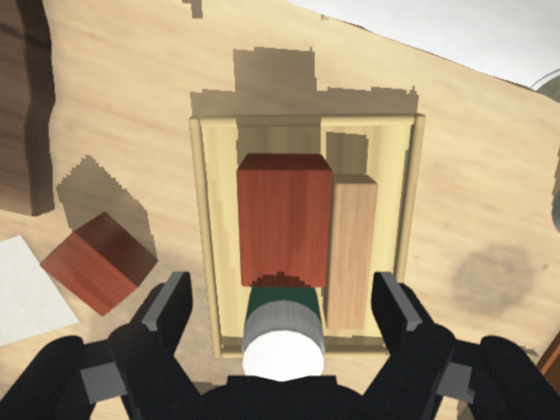

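w3: the fingers straddle the block (top at x 240–330 px) and are aligned with the tray. I'll lower now.

>>> {"op": "carry_out", "data": {
  "increments": [
    {"translation": [0.05,0.1,-2],"rot": [0,0,0],"gripper": 0},
    {"translation": [0,0.1,-2],"rot": [0,0,0],"gripper": 0},
    {"translation": [0,0,-1.5],"rot": [0,0,0],"gripper": 0},
    {"translation": [0,0,-1],"rot": [0,0,0],"gripper": 0},
    {"translation": [0,0,-0.9],"rot": [0,0,0],"gripper": 0}
  ]
}}

```text
clock: 3.75
tool_pos: [0.5091, 0.3161, 0.0477]
ee_rot: [0.679, 0.734, 0.0, 0.0]
ft_force: [-0.2, 0.3, 0.2]
finger_gap: 1.003
finger_force: 0.0
```

>>> {"op": "carry_out", "data": {
  "increments": [
    {"translation": [0,0,0],"rot": [0,0,0],"gripper": 0},
    {"translation": [0,0,0],"rot": [0,0,0],"gripper": 0},
    {"translation": [0,0,0],"rot": [0,0,0],"gripper": 0}
  ]
}}

```text
clock: 4.05
tool_pos: [0.509, 0.3166, 0.048]
ee_rot: [0.679, 0.735, 0.001, 0.0]
ft_force: [0.6, 0.5, 0.2]
finger_gap: 0.998
finger_force: 0.0
```

>>> {"op": "carry_out", "data": {
  "increments": [
    {"translation": [0,0,-0.5],"rot": [0,0,0],"gripper": 0},
    {"translation": [0,0,0],"rot": [0,0,0],"gripper": 0.2},
    {"translation": [0,0,0],"rot": [0,0,0],"gripper": 0.4},
    {"translation": [0,0,0],"rot": [0,0,0],"gripper": 0.6},
    {"translation": [0,0,0],"rot": [0,0,0],"gripper": 0.6}
  ]
}}

```text
clock: 4.55
tool_pos: [0.5087, 0.3165, 0.0424]
ee_rot: [0.679, 0.735, 0.0, 0.0]
ft_force: [0.2, -0.2, 0.3]
finger_gap: 0.694
finger_force: 44.8
```

>>> {"op": "carry_out", "data": {
  "increments": [
    {"translation": [0,0,0],"rot": [0,0,0],"gripper": 0.6},
    {"translation": [0,0,0],"rot": [0,0,0],"gripper": 0.6},
    {"translation": [0,0,0],"rot": [0,0,0],"gripper": 0.6},
    {"translation": [0,0,0],"rot": [0,0,0],"gripper": 0.6}
  ]
}}

```text
clock: 4.95
tool_pos: [0.5087, 0.3165, 0.0424]
ee_rot: [0.679, 0.735, 0.0, 0.0]
ft_force: [0.2, 0.9, 2.6]
finger_gap: 0.696
finger_force: 44.9
```

>>> {"op": "carry_out", "data": {
  "increments": [
    {"translation": [0,0,1.5],"rot": [0,0,0],"gripper": 0.6},
    {"translation": [0,0,2.5],"rot": [0,0,0],"gripper": 0.6},
    {"translation": [0,0,3],"rot": [0,0,0],"gripper": 0.6},
    {"translation": [0,0,3],"rot": [0,0,0],"gripper": 0.6},
    {"translation": [0,-1,2],"rot": [0,0,0],"gripper": 0.6}
  ]
}}

```text
clock: 5.45
tool_pos: [0.5088, 0.3072, 0.1652]
ee_rot: [0.678, 0.735, 0.001, 0.0]
ft_force: [0.5, 0.7, -3.3]
finger_gap: 0.696
finger_force: 44.6
```

>>> {"op": "carry_out", "data": {
  "increments": [
    {"translation": [0,-2,0.5],"rot": [0,0,0],"gripper": 0.6},
    {"translation": [0,-3,0],"rot": [0,0,0],"gripper": 0.6},
    {"translation": [0,-4,0],"rot": [0,0,0],"gripper": 0.6},
    {"translation": [0,-4,0],"rot": [0,0,0],"gripper": 0.6},
    {"translation": [0,-4,0],"rot": [0,0,0],"gripper": 0.6}
  ]
}}

```text
clock: 5.95
tool_pos: [0.5081, 0.135, 0.168]
ee_rot: [0.678, 0.735, 0.0, 0.0]
ft_force: [1.6, -0.5, -2.5]
finger_gap: 0.69
finger_force: 44.6
```

>>> {"op": "carry_out", "data": {
  "increments": [
    {"translation": [0,-4,0],"rot": [0,0,0],"gripper": 0.6},
    {"translation": [0,-4,0],"rot": [0,0,0],"gripper": 0.6},
    {"translation": [0.2,-4,0],"rot": [0,0,0],"gripper": 0.6},
    {"translation": [0.2,-4,0],"rot": [0,0,0],"gripper": 0.6},
    {"translation": [0.2,-4,0],"rot": [0,0,0],"gripper": 0.6}
  ]
}}

```text
clock: 6.45
tool_pos: [0.5142, -0.0651, 0.168]
ee_rot: [0.679, 0.735, 0.0, 0.0]
ft_force: [0.4, -0.3, -2.4]
finger_gap: 0.692
finger_force: 44.6
```

>>> {"op": "carry_out", "data": {
  "increments": [
    {"translation": [0.2,-4,0],"rot": [0,0,0],"gripper": 0.6},
    {"translation": [0,-4,0],"rot": [0,0,0],"gripper": 0.6},
    {"translation": [0,-4,0],"rot": [0,0,0],"gripper": 0.6},
    {"translation": [0,-3,0],"rot": [0,0,0],"gripper": 0.6},
    {"translation": [0,-2,0],"rot": [0,0,0],"gripper": 0.6}
  ]
}}

```text
clock: 6.95
tool_pos: [0.5161, -0.2356, 0.1679]
ee_rot: [0.679, 0.734, -0.0, 0.0]
ft_force: [-0.4, 0.0, -2.2]
finger_gap: 0.691
finger_force: 44.6
```

>>> {"op": "carry_out", "data": {
  "increments": [
    {"translation": [0,-1.8,0],"rot": [0,0,0],"gripper": 0.6},
    {"translation": [0,0,0],"rot": [0,0,0],"gripper": 0.6},
    {"translation": [0,0,0],"rot": [0,0,0],"gripper": 0.6}
  ]
}}

```text
clock: 7.25
tool_pos: [0.5164, -0.2512, 0.1674]
ee_rot: [0.679, 0.734, 0.0, -0.0]
ft_force: [-0.6, -0.4, -2.5]
finger_gap: 0.694
finger_force: 44.6
```

Run:
```python
from h import *
p,d,K,E=snap("wrist","w4")
print(readout.state()["tool_pos"])
p,d,K,E=snap("top","t4")
w=np.load("w4.npz")
o=np.hstack([w["p"][:,:,::-1],cv2.resize(p[170:300,320:440,::-1],(388,420),interpolation=cv2.INTER_CUBIC)]);o=cv2.resize(o,(800,354));cv2.imwrite("pics/c4.png",o)
```

```text
[ 0.51651234 -0.25081777  0.1673685 ]
```

View pics/c4.png

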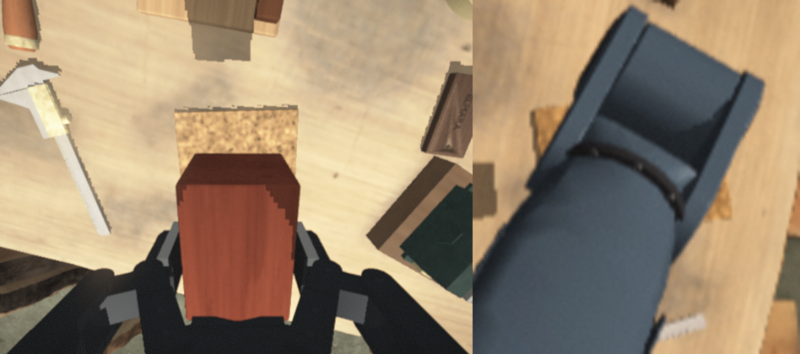

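c4: the block is held level in the gripper, over the mat, whose left (+y) edge shows at about (207,130)–(353,127) px in the full picture. I'll lower it.

>>> {"op": "carry_out", "data": {
  "increments": [
    {"translation": [0,0,-3],"rot": [0,0,0],"gripper": 0.6},
    {"translation": [0,0,-3.5],"rot": [0,0,0],"gripper": 0.6},
    {"translation": [0,0,-3],"rot": [0,0,0],"gripper": 0.6},
    {"translation": [0,0,-1.5],"rot": [0,0,0],"gripper": 0.6},
    {"translation": [0,0,-0.8],"rot": [0,0,0],"gripper": 0.6}
  ]
}}

```text
clock: 7.85
tool_pos: [0.5165, -0.2508, 0.0484]
ee_rot: [0.678, 0.735, -0.0, -0.001]
ft_force: [0.1, 0.6, -2.9]
finger_gap: 0.696
finger_force: 44.4
```

>>> {"op": "carry_out", "data": {
  "increments": [
    {"translation": [0,0,-0.5],"rot": [0,0,0],"gripper": 0.6},
    {"translation": [0,0,-0.3],"rot": [0,0,0],"gripper": 0.6},
    {"translation": [0,0,0],"rot": [0,0,0],"gripper": 0.6},
    {"translation": [0,0,0],"rot": [0,0,0],"gripper": 0.6}
  ]
}}

```text
clock: 8.25
tool_pos: [0.517, -0.2518, 0.0421]
ee_rot: [0.679, 0.735, 0.0, 0.001]
ft_force: [-0.0, 0.8, -3.4]
finger_gap: 0.693
finger_force: 44.4
```

Run:
```python
from h import *
w=np.load("w4.npz")
print(atz(w["K"],w["E"],[(207,130),(353,127)],.004))
```

```text
[[ 0.44199659 -0.1985466   0.004     ]
 [ 0.57879441 -0.1851798   0.004     ]]
```

>>> {"op": "carry_out", "data": {
  "increments": [
    {"translation": [0,0,-0.2],"rot": [0,0,0],"gripper": 0.6},
    {"translation": [0,0,-0.15],"rot": [0,0,0],"gripper": 0.6},
    {"translation": [0,0,0],"rot": [0,0,0],"gripper": 0.6},
    {"translation": [0,0,0],"rot": [0,0,0],"gripper": 0.6}
  ]
}}

```text
clock: 8.65
tool_pos: [0.5168, -0.2517, 0.0384]
ee_rot: [0.679, 0.735, 0.0, 0.0]
ft_force: [-2.3, 1.7, 5.7]
finger_gap: 0.691
finger_force: 45.6
```

>>> {"op": "carry_out", "data": {
  "increments": [
    {"translation": [0,0,0],"rot": [0,0,0],"gripper": 0.2},
    {"translation": [0,0,0],"rot": [0,0,0],"gripper": 0},
    {"translation": [0,0,0],"rot": [0,0,0],"gripper": 0},
    {"translation": [0,0,0],"rot": [0,0,0],"gripper": 0},
    {"translation": [0,0,0.5],"rot": [0,0,0],"gripper": 0}
  ]
}}

```text
clock: 9.15
tool_pos: [0.5163, -0.2514, 0.0424]
ee_rot: [0.679, 0.735, -0.0, -0.001]
ft_force: [0.3, -0.4, -0.5]
finger_gap: 0.998
finger_force: 0.0
```

>>> {"op": "carry_out", "data": {
  "increments": [
    {"translation": [0,0,1.5],"rot": [0,0,0],"gripper": 0},
    {"translation": [0,0,2.5],"rot": [0,0,0],"gripper": 0},
    {"translation": [0,0,3.5],"rot": [0,0,0],"gripper": 0},
    {"translation": [0,0,3],"rot": [0,0,0],"gripper": 0},
    {"translation": [0,2,1.8],"rot": [0,0,0],"gripper": 0}
  ]
}}

```text
clock: 9.65
tool_pos: [0.5174, -0.2331, 0.1696]
ee_rot: [0.679, 0.734, 0.0, 0.002]
ft_force: [-0.1, -0.0, -0.8]
finger_gap: 1.002
finger_force: 0.0
```

>>> {"op": "carry_out", "data": {
  "increments": [
    {"translation": [0,4.2,0],"rot": [0,0,0],"gripper": 0},
    {"translation": [0,4.2,0],"rot": [0,0,0],"gripper": 0},
    {"translation": [0,4.2,0],"rot": [0,0,0],"gripper": 0},
    {"translation": [0,4.2,0],"rot": [0,0,0],"gripper": 0},
    {"translation": [0,4.2,0],"rot": [0,0,0],"gripper": 0}
  ]
}}

```text
clock: 10.15
tool_pos: [0.5166, -0.0199, 0.1672]
ee_rot: [0.679, 0.734, 0.0, 0.001]
ft_force: [0.6, 0.7, 0.1]
finger_gap: 1.001
finger_force: 0.0
```

>>> {"op": "carry_out", "data": {
  "increments": [
    {"translation": [0,4.2,0],"rot": [0,0,0],"gripper": 0},
    {"translation": [0,4.2,0],"rot": [0,0,0],"gripper": 0},
    {"translation": [0,4.2,0],"rot": [0,0,0],"gripper": 0},
    {"translation": [0,4.2,0],"rot": [0,0,0],"gripper": 0},
    {"translation": [-0.3,4.2,0],"rot": [0,0,0],"gripper": 0}
  ]
}}

```text
clock: 10.65
tool_pos: [0.5137, 0.1903, 0.1672]
ee_rot: [0.679, 0.735, 0.001, 0.0]
ft_force: [0.7, -0.4, -0.5]
finger_gap: 1.006
finger_force: 0.0
```

>>> {"op": "carry_out", "data": {
  "increments": [
    {"translation": [0,3,0],"rot": [0,0,0],"gripper": 0},
    {"translation": [0,1.2,0],"rot": [0,0,0],"gripper": 0},
    {"translation": [0,0,0],"rot": [0,0,0],"gripper": 0},
    {"translation": [0,0,0],"rot": [0,0,0],"gripper": 0}
  ]
}}

```text
clock: 11.05
tool_pos: [0.5137, 0.2295, 0.1662]
ee_rot: [0.679, 0.734, -0.0, 0.0]
ft_force: [-0.5, -0.7, -0.9]
finger_gap: 1.002
finger_force: 0.0
```

Run:
```python
from h import *
p,d,K,E=snap("wrist","w5")
p,d,K,E=snap("top","t5")
P=cloud(K,E,d); Q=P[190:270,335:425].reshape(-1,3);Q=Q[(Q[:,2]>.055)&(Q[:,2]<.075)]
print("block top",len(Q),cv2.minAreaRect((Q[:,:2]*1000).astype(np.float32)),np.median(Q[:,2]))
w=np.load("w5.npz")
P=cloud(w["K"],w["E"],w["d"]); Q=P.reshape(-1,3);Q=Q[(Q[:,2]>.085)&(Q[:,2]<.1)&(abs(Q[:,0]-.514)<.04)&(abs(Q[:,1]-.23)<.04)]
print("tin",len(Q),cv2.minAreaRect((Q[:,:2]*1000).astype(np.float32)))
print(readout.state()["tool_pos"])
```

```text
block top 622 ((515.4736328125, -253.38345336914062), (60.89814376831055, 85.89643096923828), 4.3657708168029785) 0.06428904753341569
tin 4191 ((513.9859619140625, 230.62460327148438), (54.46250915527344, 54.56313705444336), 69.74832153320312)
[0.51376132 0.22916078 0.16599891]
```

>>> {"op": "carry_out", "data": {
  "increments": [
    {"translation": [0,0.1,-3],"rot": [0,0,0],"gripper": 0},
    {"translation": [0,0,-3],"rot": [0,0,0],"gripper": 0},
    {"translation": [0,0,-3],"rot": [0,0,0],"gripper": 0},
    {"translation": [0,0,-2],"rot": [0,0,0],"gripper": 0},
    {"translation": [0,0,-1.1],"rot": [0,0,0],"gripper": 0}
  ]
}}

```text
clock: 11.65
tool_pos: [0.5131, 0.2301, 0.0433]
ee_rot: [0.679, 0.734, -0.001, -0.001]
ft_force: [0.0, 0.2, 0.7]
finger_gap: 1.002
finger_force: 0.0
```

>>> {"op": "carry_out", "data": {
  "increments": [
    {"translation": [0,0,0],"rot": [0,0,0],"gripper": 0},
    {"translation": [0,0,0],"rot": [0,0,0],"gripper": 0.2},
    {"translation": [0,0,0],"rot": [0,0,0],"gripper": 0.4},
    {"translation": [0,0,0],"rot": [0,0,0],"gripper": 0.6},
    {"translation": [0,0,0],"rot": [0,0,0],"gripper": 0.6}
  ]
}}

```text
clock: 12.15
tool_pos: [0.5144, 0.2316, 0.0463]
ee_rot: [0.679, 0.735, 0.001, 0.001]
ft_force: [-0.3, -1.7, 5.9]
finger_gap: 0.688
finger_force: 43.3
```

>>> {"op": "carry_out", "data": {
  "increments": [
    {"translation": [0,0,0],"rot": [0,0,0],"gripper": 0.6},
    {"translation": [0,0,0],"rot": [0,0,0],"gripper": 0.6},
    {"translation": [0,0,0],"rot": [0,0,0],"gripper": 0.6},
    {"translation": [0,0,0],"rot": [0,0,0],"gripper": 0.6}
  ]
}}

```text
clock: 12.55
tool_pos: [0.5143, 0.2316, 0.0463]
ee_rot: [0.679, 0.735, 0.001, 0.001]
ft_force: [-0.5, -2.3, 6.7]
finger_gap: 0.693
finger_force: 43.3
```

>>> {"op": "carry_out", "data": {
  "increments": [
    {"translation": [0,0,1],"rot": [0,0,0],"gripper": 0.6},
    {"translation": [0,0,2.5],"rot": [0,0,0],"gripper": 0.6},
    {"translation": [0,0,3.5],"rot": [0,0,0],"gripper": 0.6},
    {"translation": [0,0,3.5],"rot": [0,0,0],"gripper": 0.6},
    {"translation": [0,-1,2],"rot": [0,0,0],"gripper": 0.6}
  ]
}}

```text
clock: 13.05
tool_pos: [0.5143, 0.2223, 0.1736]
ee_rot: [0.678, 0.735, 0.002, 0.001]
ft_force: [0.1, 0.3, -2.5]
finger_gap: 0.686
finger_force: 43.9
```

>>> {"op": "carry_out", "data": {
  "increments": [
    {"translation": [0,-2,0.5],"rot": [0,0,0],"gripper": 0.6},
    {"translation": [0,-3,0],"rot": [0,0,0],"gripper": 0.6},
    {"translation": [0,-4,0],"rot": [0,0,0],"gripper": 0.6},
    {"translation": [0,-4,0],"rot": [0,0,0],"gripper": 0.6},
    {"translation": [0,-4,0],"rot": [0,0,0],"gripper": 0.6}
  ]
}}

```text
clock: 13.55
tool_pos: [0.5133, 0.0501, 0.1758]
ee_rot: [0.678, 0.735, 0.0, 0.0]
ft_force: [0.8, 0.4, -2.4]
finger_gap: 0.686
finger_force: 43.9
```

>>> {"op": "carry_out", "data": {
  "increments": [
    {"translation": [0,-4,0],"rot": [0,0,0],"gripper": 0.6},
    {"translation": [0,-4,0],"rot": [0,0,0],"gripper": 0.6},
    {"translation": [0.2,-4,0],"rot": [0,0,0],"gripper": 0.6},
    {"translation": [0.3,-4,0],"rot": [0,0,0],"gripper": 0.6},
    {"translation": [0.2,-4,0],"rot": [0,0,0],"gripper": 0.6}
  ]
}}

```text
clock: 14.05
tool_pos: [0.5205, -0.1502, 0.1758]
ee_rot: [0.679, 0.735, 0.0, 0.0]
ft_force: [1.5, 0.4, -2.2]
finger_gap: 0.692
finger_force: 43.9
```

>>> {"op": "carry_out", "data": {
  "increments": [
    {"translation": [0.2,-4,0],"rot": [0,0,0],"gripper": 0.6},
    {"translation": [0,-4,0],"rot": [0,0,0],"gripper": 0.6},
    {"translation": [0,-4,0],"rot": [0,0,0],"gripper": 0.6},
    {"translation": [0,-3.3,0],"rot": [0,0,0],"gripper": 0.6},
    {"translation": [0,-2.2,0],"rot": [0,0,0],"gripper": 0.6}
  ]
}}

```text
clock: 14.55
tool_pos: [0.5222, -0.3258, 0.1757]
ee_rot: [0.679, 0.734, -0.0, 0.0]
ft_force: [0.8, 0.5, -2.1]
finger_gap: 0.684
finger_force: 43.9
```

>>> {"op": "carry_out", "data": {
  "increments": [
    {"translation": [0,-2,0],"rot": [0,0,0],"gripper": 0.6},
    {"translation": [0,0,0],"rot": [0,0,0],"gripper": 0.6},
    {"translation": [0,0,0],"rot": [0,0,0],"gripper": 0.6}
  ]
}}

```text
clock: 14.85
tool_pos: [0.5224, -0.3434, 0.1752]
ee_rot: [0.679, 0.734, 0.0, -0.0]
ft_force: [-0.2, 0.1, -0.6]
finger_gap: 0.689
finger_force: 43.8
```

Run:
```python
from h import *
snap("wrist","w6");print(readout.state()["tool_pos"])
```

```text
[ 0.52253516 -0.34290121  0.1751996 ]
```

View pics/w6.png

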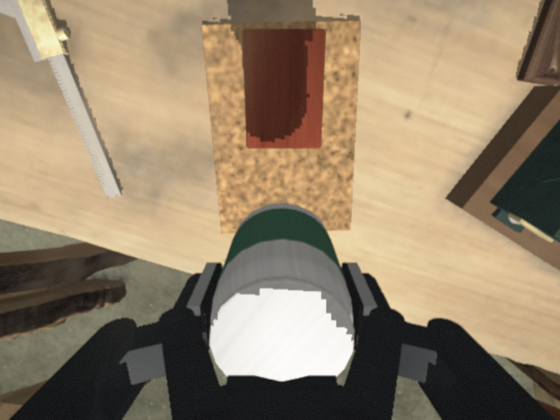

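w6: the block stands on the mat (top at px 245–325, 30–148), and the tin is held upright over the mat's right half. I'll lower the tin.

>>> {"op": "carry_out", "data": {
  "increments": [
    {"translation": [0,0,-3],"rot": [0,0,0],"gripper": 0.6},
    {"translation": [0,0,-3.5],"rot": [0,0,0],"gripper": 0.6},
    {"translation": [0,0,-3],"rot": [0,0,0],"gripper": 0.6},
    {"translation": [0,0,-1.5],"rot": [0,0,0],"gripper": 0.6},
    {"translation": [0,0,-0.8],"rot": [0,0,0],"gripper": 0.6}
  ]
}}

```text
clock: 15.4
tool_pos: [0.5225, -0.3427, 0.056]
ee_rot: [0.678, 0.735, -0.0, -0.001]
ft_force: [-0.9, -0.0, -2.5]
finger_gap: 0.684
finger_force: 43.8
```

>>> {"op": "carry_out", "data": {
  "increments": [
    {"translation": [0,0,-0.6],"rot": [0,0,0],"gripper": 0.6},
    {"translation": [0,0,-0.4],"rot": [0,0,0],"gripper": 0.6},
    {"translation": [0,0,-0.2],"rot": [0,0,0],"gripper": 0.6},
    {"translation": [0,0,0],"rot": [0,0,0],"gripper": 0.6},
    {"translation": [0,0,0],"rot": [0,0,0],"gripper": 0.6}
  ]
}}

```text
clock: 15.9
tool_pos: [0.5228, -0.3437, 0.0453]
ee_rot: [0.679, 0.735, 0.0, 0.0]
ft_force: [0.0, 0.5, -2.0]
finger_gap: 0.688
finger_force: 43.8
```

>>> {"op": "carry_out", "data": {
  "increments": [
    {"translation": [0,0,-0.15],"rot": [0,0,0],"gripper": 0.6},
    {"translation": [0,0,-0.1],"rot": [0,0,0],"gripper": 0.6},
    {"translation": [0,0,0],"rot": [0,0,0],"gripper": 0.6},
    {"translation": [0,0,0],"rot": [0,0,0],"gripper": 0.6}
  ]
}}

```text
clock: 16.3
tool_pos: [0.5227, -0.3436, 0.0424]
ee_rot: [0.679, 0.735, -0.0, 0.0]
ft_force: [0.3, -0.2, -0.6]
finger_gap: 0.687
finger_force: 43.9
```

>>> {"op": "carry_out", "data": {
  "increments": [
    {"translation": [0,0,-0.08],"rot": [0,0,0],"gripper": 0.6},
    {"translation": [0,0,0],"rot": [0,0,0],"gripper": 0.2},
    {"translation": [0,0,0],"rot": [0,0,0],"gripper": 0},
    {"translation": [0,0,0],"rot": [0,0,0],"gripper": 0},
    {"translation": [0,0,0],"rot": [0,0,0],"gripper": 0}
  ]
}}

```text
clock: 16.8
tool_pos: [0.5226, -0.3435, 0.0414]
ee_rot: [0.679, 0.735, 0.0, -0.0]
ft_force: [-0.0, -0.9, 0.7]
finger_gap: 0.998
finger_force: 0.0
```

>>> {"op": "carry_out", "data": {
  "increments": [
    {"translation": [0,0,1.5],"rot": [0,0,0],"gripper": 0},
    {"translation": [0,0,2.5],"rot": [0,0,0],"gripper": 0},
    {"translation": [0,0,3.5],"rot": [0,0,0],"gripper": 0},
    {"translation": [0,0,3.5],"rot": [0,0,0],"gripper": 0},
    {"translation": [0,2,2],"rot": [0,0,0],"gripper": 0}
  ]
}}

```text
clock: 17.3
tool_pos: [0.5233, -0.3254, 0.1756]
ee_rot: [0.679, 0.734, 0.0, 0.003]
ft_force: [-0.2, 0.5, -0.1]
finger_gap: 0.997
finger_force: 0.0
```

>>> {"op": "carry_out", "data": {
  "increments": [
    {"translation": [0,4.2,0],"rot": [0,0,0],"gripper": 0},
    {"translation": [0,4.2,0],"rot": [0,0,0],"gripper": 0},
    {"translation": [0,4.2,0],"rot": [0,0,0],"gripper": 0},
    {"translation": [0,4.2,0],"rot": [0,0,0],"gripper": 0},
    {"translation": [0,4.2,0],"rot": [0,0,0],"gripper": 0}
  ]
}}

```text
clock: 17.8
tool_pos: [0.5225, -0.112, 0.1727]
ee_rot: [0.679, 0.734, 0.0, 0.001]
ft_force: [0.3, -1.0, -0.9]
finger_gap: 1.002
finger_force: 0.0
```

>>> {"op": "carry_out", "data": {
  "increments": [
    {"translation": [0,4.2,0],"rot": [0,0,0],"gripper": 0},
    {"translation": [0,4.2,0],"rot": [0,0,0],"gripper": 0},
    {"translation": [0,4.2,0],"rot": [0,0,0],"gripper": 0},
    {"translation": [0.5,4.2,0],"rot": [0,0,0],"gripper": 0},
    {"translation": [1,4.2,0],"rot": [0,0,0],"gripper": 0}
  ]
}}

```text
clock: 18.3
tool_pos: [0.5374, 0.0982, 0.1728]
ee_rot: [0.679, 0.735, 0.0, 0.0]
ft_force: [-0.3, -0.6, -0.3]
finger_gap: 1.002
finger_force: 0.0
```

>>> {"op": "carry_out", "data": {
  "increments": [
    {"translation": [1,4.2,0],"rot": [0,0,0],"gripper": 0.1},
    {"translation": [1,4.2,0],"rot": [0,0,0],"gripper": 0.2},
    {"translation": [0.5,4.2,0],"rot": [0,0,0],"gripper": 0.3},
    {"translation": [0,4.2,0],"rot": [0,0,0],"gripper": 0.4},
    {"translation": [0,1.6,0],"rot": [0,0,0],"gripper": 0.4}
  ]
}}

```text
clock: 18.8
tool_pos: [0.5623, 0.2838, 0.1725]
ee_rot: [0.678, 0.735, 0.001, 0.0]
ft_force: [0.2, -0.2, -1.3]
finger_gap: 0.601
finger_force: 0.0
```

>>> {"op": "carry_out", "data": {
  "increments": [
    {"translation": [0,0,0],"rot": [0,0,0],"gripper": 0.4},
    {"translation": [0,0,0],"rot": [0,0,0],"gripper": 0.4},
    {"translation": [0,0,0],"rot": [0,0,0],"gripper": 0.4}
  ]
}}

```text
clock: 19.1
tool_pos: [0.5628, 0.2791, 0.1719]
ee_rot: [0.679, 0.734, -0.0, 0.0]
ft_force: [-0.4, -0.1, 0.4]
finger_gap: 0.597
finger_force: 0.0
```

Run:
```python
from h import *
st=readout.state();print(st["tool_pos"],st["finger_gap"],R.from_quat(st["ee_rot"]).as_matrix().round(3))
p,d,K,E=snap("wrist","w7")
P=cloud(K,E,d); Q=P.reshape(-1,3);Q=Q[(Q[:,2]>.033)&(Q[:,2]<.043)&(abs(Q[:,0]-.563)<.04)&(abs(Q[:,1]-.28)<.09)]
print("batten",len(Q),cv2.minAreaRect((Q[:,:2]*1000).astype(np.float32)))
p,d,K,E=snap("top","t7")
P=cloud(K,E,d); Q=P[180:270,335:440].reshape(-1,3)
for lo,hi in((.055,.075),(.08,.1)):
  q=Q[(Q[:,2]>lo)&(Q[:,2]<hi)]; print(len(q),cv2.minAreaRect((q[:,:2]*1000).astype(np.float32)),np.median(q[:,2]))
```

```text
[0.56280112 0.27910064 0.17186828] 0.597137072352922 [[-0.078  0.997  0.   ]
 [ 0.997  0.078 -0.   ]
 [-0.     0.    -1.   ]]
batten 4759 ((563.0225219726562, 280.7552490234375), (32.01053237915039, 129.54196166992188), 4.5253005027771)
673 ((517.6552124023438, -286.80230712890625), (61.488651275634766, 152.7699432373047), 3.9284582138061523) 0.06427782287172579
313 ((519.6765747070312, -346.0950012207031), (53.60861587524414, 55.45689392089844), 6.928909778594971) 0.08896900628904314
```

View pics/w7.png

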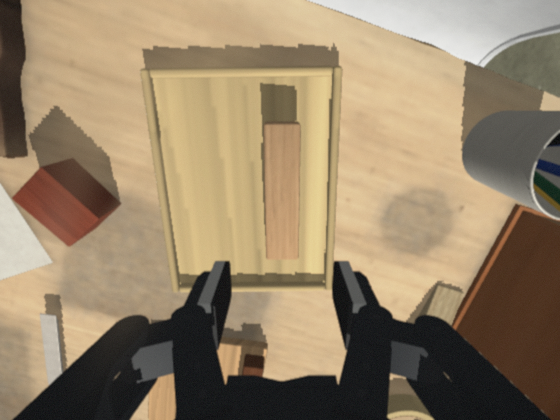

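w7: batten top at px (265–299, 123–258), tray otherwise empty, gripper half-open and aligned over it. Block and tin stand on the mat (z 64 and 89 mm tops). I'll lower onto the batten.

>>> {"op": "carry_out", "data": {
  "increments": [
    {"translation": [0,0.1,-3],"rot": [0,0,0],"gripper": 0.4},
    {"translation": [0,0,-3.5],"rot": [0,0,0],"gripper": 0.4},
    {"translation": [0,0,-3.5],"rot": [0,0,0],"gripper": 0.4},
    {"translation": [0,0,-2],"rot": [0,0,0],"gripper": 0.4},
    {"translation": [0,0,-1],"rot": [0,0,0],"gripper": 0.4}
  ]
}}

```text
clock: 19.7
tool_pos: [0.562, 0.2803, 0.0396]
ee_rot: [0.679, 0.734, -0.001, -0.001]
ft_force: [-0.1, 0.5, 0.4]
finger_gap: 0.607
finger_force: 0.0
```

>>> {"op": "carry_out", "data": {
  "increments": [
    {"translation": [0,0,-1],"rot": [0,0,0],"gripper": 0.4},
    {"translation": [0,0,-0.8],"rot": [0,0,0],"gripper": 0.4},
    {"translation": [0,0,-0.6],"rot": [0,0,0],"gripper": 0.4},
    {"translation": [0,0,0],"rot": [0,0,0],"gripper": 0.4},
    {"translation": [0,0,0],"rot": [0,0,0],"gripper": 0.4}
  ]
}}

```text
clock: 20.2
tool_pos: [0.5629, 0.2816, 0.018]
ee_rot: [0.679, 0.735, 0.0, 0.0]
ft_force: [-0.6, -0.5, -0.9]
finger_gap: 0.6
finger_force: 0.0
```

>>> {"op": "carry_out", "data": {
  "increments": [
    {"translation": [0,0,-0.3],"rot": [0,0,0],"gripper": 0.4},
    {"translation": [0,0,0],"rot": [0,0,0],"gripper": 0.6},
    {"translation": [0,0,0],"rot": [0,0,0],"gripper": 0.8},
    {"translation": [0,0,0],"rot": [0,0,0],"gripper": 0.8},
    {"translation": [0,0,0],"rot": [0,0,0],"gripper": 0.8}
  ]
}}

```text
clock: 20.7
tool_pos: [0.5628, 0.2815, 0.0147]
ee_rot: [0.679, 0.735, 0.0, 0.0]
ft_force: [0.7, -1.0, 1.3]
finger_gap: 0.367
finger_force: 41.5
```

>>> {"op": "carry_out", "data": {
  "increments": [
    {"translation": [0,0,0],"rot": [0,0,0],"gripper": 0.8},
    {"translation": [0,0,0],"rot": [0,0,0],"gripper": 0.8},
    {"translation": [0,0,0],"rot": [0,0,0],"gripper": 0.8}
  ]
}}

```text
clock: 21.0
tool_pos: [0.5627, 0.2815, 0.0147]
ee_rot: [0.679, 0.735, 0.0, 0.0]
ft_force: [-0.0, -0.3, 4.2]
finger_gap: 0.367
finger_force: 41.6
```

>>> {"op": "carry_out", "data": {
  "increments": [
    {"translation": [0,0,1],"rot": [0,0,0],"gripper": 0.8},
    {"translation": [0,0,2.5],"rot": [0,0,0],"gripper": 0.8},
    {"translation": [0,0,3],"rot": [0,0,0],"gripper": 0.8},
    {"translation": [0,0,2.5],"rot": [0,0,0],"gripper": 0.8},
    {"translation": [0,0,1],"rot": [0,0,0],"gripper": 0.8}
  ]
}}

```text
clock: 21.5
tool_pos: [0.5635, 0.2818, 0.1173]
ee_rot: [0.679, 0.735, 0.002, 0.001]
ft_force: [0.3, 0.7, -0.6]
finger_gap: 0.367
finger_force: 41.1
```

>>> {"op": "carry_out", "data": {
  "increments": [
    {"translation": [-0.6,-2,0],"rot": [0,0,-0.9],"gripper": 0.8},
    {"translation": [-1,-3,0],"rot": [0,0,-0.9],"gripper": 0.8},
    {"translation": [-1,-3.3,0],"rot": [0,0,-0.9],"gripper": 0.8},
    {"translation": [-1,-3.3,0],"rot": [0,0,-1],"gripper": 0.8},
    {"translation": [-1,-3.3,0],"rot": [0,0,-1],"gripper": 0.8}
  ]
}}

```text
clock: 22.0
tool_pos: [0.5156, 0.1312, 0.114]
ee_rot: [0.708, 0.706, -0.0, -0.0]
ft_force: [0.3, 0.4, -0.8]
finger_gap: 0.367
finger_force: 41.1
```

>>> {"op": "carry_out", "data": {
  "increments": [
    {"translation": [-1,-3.3,0],"rot": [0,0,-0.9],"gripper": 0.8},
    {"translation": [-1,-3.3,0],"rot": [0,0,-0.9],"gripper": 0.8},
    {"translation": [-1,-3.3,0],"rot": [0,0,-0.9],"gripper": 0.8},
    {"translation": [-1,-3,0],"rot": [0,0,-0.9],"gripper": 0.8},
    {"translation": [-0.6,-1.5,0],"rot": [0,0,-0.9],"gripper": 0.8}
  ]
}}

```text
clock: 22.5
tool_pos: [0.4694, -0.0133, 0.1141]
ee_rot: [0.736, 0.677, -0.0, -0.0]
ft_force: [0.4, 0.7, -0.3]
finger_gap: 0.366
finger_force: 41.1
```

>>> {"op": "carry_out", "data": {
  "increments": [
    {"translation": [0,0,0],"rot": [0,0,0],"gripper": 0.8},
    {"translation": [0,0,0],"rot": [0,0,0],"gripper": 0.8},
    {"translation": [0,0,0],"rot": [0,0,0],"gripper": 0.8}
  ]
}}

```text
clock: 22.8
tool_pos: [0.4708, -0.0109, 0.1143]
ee_rot: [0.735, 0.678, -0.0, -0.0]
ft_force: [-1.0, -1.0, -0.7]
finger_gap: 0.365
finger_force: 41.1
```

Run:
```python
from h import *
st=readout.state();print(st["tool_pos"],st["finger_gap"],R.from_quat(st["ee_rot"]).as_matrix().round(3))
snap("wrist","w8")
```

```text
[ 0.4707687  -0.01087724  0.11434486] 0.36453332073596106 [[ 0.08   0.997 -0.   ]
 [ 0.997 -0.08   0.   ]
 [ 0.    -0.    -1.   ]]
```

View pics/w8.png

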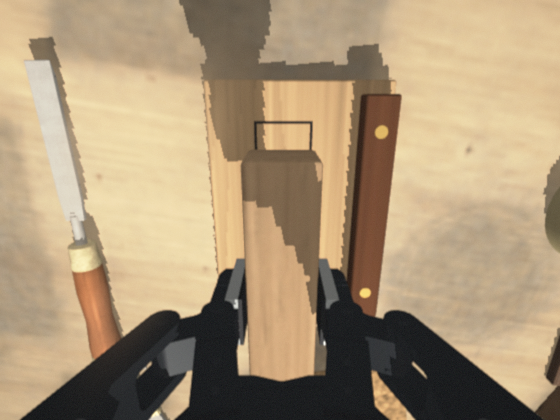

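w8: the batten is level. The far end of the mark shows at (255,122)–(311,122) px, parallel to the batten's end. I'll check the centre from here.

Run:
```python
from h import *
w=np.load("w8.npz");K,E=w["K"],w["E"]
c=atz(K,E,[(255,122),(311,122)],.012);print(c.round(4))
a=np.arctan2(*(c[1]-c[0])[[1,0]]);m=c.mean(0);print(np.degrees(a))
for t in (a,np.radians(-4.7)): print((m[:2]-.0705*np.array([-np.sin(t),np.cos(t)])).round(4))
P=cloud(K,E,w["d"]).reshape(-1,3);Q=P[(P[:,2]>.027)&(P[:,2]<.037)&(abs(P[:,0]-.539)<.04)&(abs(P[:,1])<.12)]
print("fence",len(Q),cv2.minAreaRect((Q[:,:2]*1000).astype(np.float32)))
```

```text
[[0.4565 0.0602 0.012 ]
 [0.4983 0.0568 0.012 ]]
-4.69251976086993
[ 0.4716 -0.0118]
[ 0.4716 -0.0118]
fence 7011 ((539.3707275390625, -16.84636688232422), (179.0498809814453, 24.8396053314209), 85.30010223388672)
```

>>> {"op": "carry_out", "data": {
  "increments": [
    {"translation": [0,0,-2.5],"rot": [0,0,0],"gripper": 0.8},
    {"translation": [0,0,-3],"rot": [0,0,0],"gripper": 0.8},
    {"translation": [0,0,-2],"rot": [0,0,0],"gripper": 0.8},
    {"translation": [0,0,-1],"rot": [0,0,0],"gripper": 0.8},
    {"translation": [0,0,-0.7],"rot": [0,0,0],"gripper": 0.8}
  ]
}}

```text
clock: 23.35
tool_pos: [0.4706, -0.0111, 0.0219]
ee_rot: [0.735, 0.678, -0.0, -0.0]
ft_force: [0.9, -0.2, -0.7]
finger_gap: 0.366
finger_force: 41.1
```

>>> {"op": "carry_out", "data": {
  "increments": [
    {"translation": [0,0,-0.2],"rot": [0,0,0],"gripper": 0.8},
    {"translation": [0,0,0],"rot": [0,0,0],"gripper": 0.8},
    {"translation": [0,0,0],"rot": [0,0,0],"gripper": 0.8}
  ]
}}

```text
clock: 23.65
tool_pos: [0.4711, -0.0116, 0.0212]
ee_rot: [0.735, 0.678, 0.0, 0.0]
ft_force: [-0.0, 0.8, -0.7]
finger_gap: 0.366
finger_force: 41.1
```

>>> {"op": "carry_out", "data": {
  "increments": [
    {"translation": [0,0,-0.15],"rot": [0,0,0],"gripper": 0.8},
    {"translation": [0,0,-0.1],"rot": [0,0,0],"gripper": 0.8},
    {"translation": [0,0,0],"rot": [0,0,0],"gripper": 0.8},
    {"translation": [0,0,0],"rot": [0,0,0],"gripper": 0.8}
  ]
}}

```text
clock: 24.05
tool_pos: [0.4709, -0.0116, 0.0186]
ee_rot: [0.735, 0.678, 0.0, 0.0]
ft_force: [-2.8, 0.4, 9.1]
finger_gap: 0.363
finger_force: 42.2
```

>>> {"op": "carry_out", "data": {
  "increments": [
    {"translation": [0,0,0],"rot": [0,0,0],"gripper": 0.6},
    {"translation": [0,0,0],"rot": [0,0,0],"gripper": 0.4},
    {"translation": [0,0,0],"rot": [0,0,0],"gripper": 0.4},
    {"translation": [0,0,0],"rot": [0,0,0],"gripper": 0.4},
    {"translation": [0,0,0],"rot": [0,0,0],"gripper": 0.4}
  ]
}}

```text
clock: 24.55
tool_pos: [0.4706, -0.0115, 0.0179]
ee_rot: [0.735, 0.678, -0.0, -0.0]
ft_force: [-0.4, 0.1, 0.2]
finger_gap: 0.598
finger_force: 0.0
```

>>> {"op": "carry_out", "data": {
  "increments": [
    {"translation": [0,0,1],"rot": [0,0,0],"gripper": 0.4},
    {"translation": [0,0,2.5],"rot": [0,0,0],"gripper": 0.4},
    {"translation": [0,0,3.5],"rot": [0,0,0],"gripper": 0.4},
    {"translation": [0,0,3.5],"rot": [0,0,0],"gripper": 0.3},
    {"translation": [0,0,3],"rot": [0,0,0],"gripper": 0.2}
  ]
}}

```text
clock: 25.05
tool_pos: [0.4706, -0.0115, 0.1554]
ee_rot: [0.735, 0.678, 0.0, 0.0]
ft_force: [-0.6, -0.6, 0.9]
finger_gap: 0.799
finger_force: 0.0
```

>>> {"op": "carry_out", "data": {
  "increments": [
    {"translation": [0.8,-3.5,0],"rot": [0,0,1.5],"gripper": 0},
    {"translation": [0.8,-4,0],"rot": [0,0,1.5],"gripper": 0},
    {"translation": [0.8,-4,0],"rot": [0,0,1.5],"gripper": 0},
    {"translation": [0.8,-4,0],"rot": [0,0,1.5],"gripper": 0},
    {"translation": [0.8,-4,0],"rot": [0,0,1.5],"gripper": 0}
  ]
}}

```text
clock: 25.55
tool_pos: [0.5106, -0.2082, 0.1538]
ee_rot: [0.689, 0.725, 0.0, 0.0]
ft_force: [0.5, 0.4, 0.3]
finger_gap: 1.007
finger_force: 0.0
```

>>> {"op": "carry_out", "data": {
  "increments": [
    {"translation": [0.6,-3,0],"rot": [0,0,1.5],"gripper": 0},
    {"translation": [0,-1.5,0],"rot": [0,0,0.2],"gripper": 0},
    {"translation": [0,0,0],"rot": [0,0,0],"gripper": 0},
    {"translation": [0,0,0],"rot": [0,0,0],"gripper": 0},
    {"translation": [0,0,0],"rot": [0,0,0],"gripper": 0}
  ]
}}

```text
clock: 26.05
tool_pos: [0.5165, -0.2502, 0.1532]
ee_rot: [0.678, 0.735, 0.0, -0.0]
ft_force: [-0.3, 0.2, -0.1]
finger_gap: 1.0
finger_force: 0.0
```

Run:
```python
from h import *
st=readout.state();print(st["tool_pos"],st["finger_gap"],R.from_quat(st["ee_rot"]).as_matrix().round(3))
p,d,K,E=snap("top","t9")
P=cloud(K,E,d);Q=P.reshape(-1,3);Q=Q[(Q[:,2]>.036)&(Q[:,2]<.05)&(abs(Q[:,0]-.471)<.05)&(abs(Q[:,1]+.01)<.09)]
if len(Q)>5:print("batten",len(Q),cv2.minAreaRect((Q[:,:2]*1000).astype(np.float32)),np.median(Q[:,2]))
p,d,K,E=snap("wrist","w9")
P=cloud(K,E,d).reshape(-1,3);Q=P[(P[:,2]>.055)&(P[:,2]<.07)&(abs(P[:,0]-.517)<.045)&(P[:,1]>-.305)&(P[:,1]<-.18)]
print("block",len(Q),cv2.minAreaRect((Q[:,:2]*1000).astype(np.float32)))
o=np.hstack([p[:,:,::-1],cv2.resize(np.load("t9.npz")["p"][180:290,230:340,::-1],(420,420),interpolation=cv2.INTER_CUBIC)]);cv2.imwrite("pics/c9.png",cv2.resize(o,(800,343)))
```

```text
[ 0.51646865 -0.25021088  0.15317502] 1.0001928344366628 [[-0.08   0.997 -0.   ]
 [ 0.997  0.08   0.   ]
 [ 0.    -0.    -1.   ]]
batten 482 ((484.8328857421875, -22.742568969726562), (70.66887664794922, 148.04930114746094), 0.4123777449131012) 0.04199350820930414
block 7819 ((516.8438720703125, -252.63058471679688), (60.279754638671875, 85.70061492919922), 4.18190860748291)
```

View pics/c9.png

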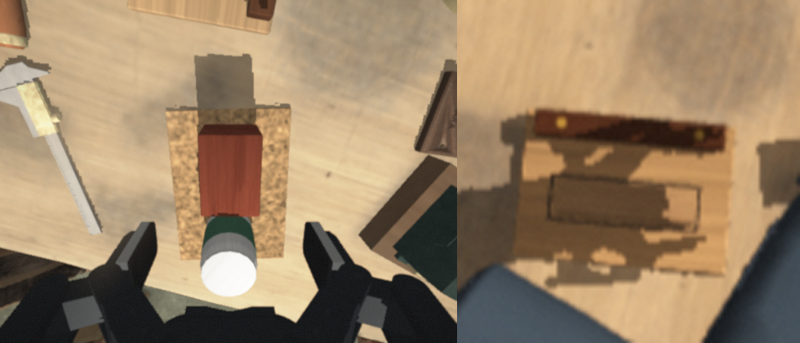

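c9: the block and tin stand on the mat with the gripper over the block. In the top crop the batten lies inside the marked rectangle. Now I'll regrasp the block.

>>> {"op": "carry_out", "data": {
  "increments": [
    {"translation": [0,-0.1,-3],"rot": [0,0,0],"gripper": 0},
    {"translation": [0,0,-3.5],"rot": [0,0,0],"gripper": 0},
    {"translation": [0,0,-2.5],"rot": [0,0,0],"gripper": 0},
    {"translation": [0,0,-1.5],"rot": [0,0,0],"gripper": 0},
    {"translation": [0,0,-1],"rot": [0,0,0],"gripper": 0}
  ]
}}

```text
clock: 26.65
tool_pos: [0.5166, -0.252, 0.0372]
ee_rot: [0.678, 0.735, -0.0, -0.0]
ft_force: [-0.5, -0.7, 0.1]
finger_gap: 0.999
finger_force: 0.0
```

>>> {"op": "carry_out", "data": {
  "increments": [
    {"translation": [0,0,0],"rot": [0,0,0],"gripper": 0},
    {"translation": [0,0,0],"rot": [0,0,0],"gripper": 0.2},
    {"translation": [0,0,0],"rot": [0,0,0],"gripper": 0.4},
    {"translation": [0,0,0],"rot": [0,0,0],"gripper": 0.6},
    {"translation": [0,0,0],"rot": [0,0,0],"gripper": 0.6}
  ]
}}

```text
clock: 27.15
tool_pos: [0.5172, -0.2529, 0.0393]
ee_rot: [0.679, 0.735, 0.0, 0.001]
ft_force: [-0.9, 1.5, 6.3]
finger_gap: 0.694
finger_force: 44.3
```

>>> {"op": "carry_out", "data": {
  "increments": [
    {"translation": [0,0,0],"rot": [0,0,0],"gripper": 0.6},
    {"translation": [0,0,0],"rot": [0,0,0],"gripper": 0.6},
    {"translation": [0,0,0],"rot": [0,0,0],"gripper": 0.6},
    {"translation": [0,0,0],"rot": [0,0,0],"gripper": 0.6}
  ]
}}

```text
clock: 27.55
tool_pos: [0.5173, -0.2529, 0.0393]
ee_rot: [0.679, 0.735, 0.0, 0.001]
ft_force: [-0.8, 1.7, 6.2]
finger_gap: 0.697
finger_force: 44.3
```

>>> {"op": "carry_out", "data": {
  "increments": [
    {"translation": [0,0,1],"rot": [0,0,0],"gripper": 0.6},
    {"translation": [0,0,2.5],"rot": [0,0,0],"gripper": 0.6},
    {"translation": [0,0,3.5],"rot": [0,0,0],"gripper": 0.6},
    {"translation": [0,0,3.5],"rot": [0,0,0],"gripper": 0.6},
    {"translation": [0,1,2],"rot": [0,0,0],"gripper": 0.6}
  ]
}}

```text
clock: 28.05
tool_pos: [0.5172, -0.2435, 0.1665]
ee_rot: [0.679, 0.734, 0.0, 0.002]
ft_force: [-0.0, 0.1, -3.0]
finger_gap: 0.693
finger_force: 44.5
```

>>> {"op": "carry_out", "data": {
  "increments": [
    {"translation": [0,2,0.5],"rot": [0,0,0],"gripper": 0.6},
    {"translation": [0,3,0],"rot": [0,0,0],"gripper": 0.6},
    {"translation": [0,4,0],"rot": [0,0,0],"gripper": 0.6},
    {"translation": [0,4,0],"rot": [0,0,0],"gripper": 0.6},
    {"translation": [0,4,0],"rot": [0,0,0],"gripper": 0.6}
  ]
}}

```text
clock: 28.55
tool_pos: [0.5162, -0.0711, 0.1687]
ee_rot: [0.679, 0.734, 0.0, 0.0]
ft_force: [-0.7, 0.8, -2.9]
finger_gap: 0.693
finger_force: 44.5
```

>>> {"op": "carry_out", "data": {
  "increments": [
    {"translation": [0,4,0],"rot": [0,0,0],"gripper": 0.6},
    {"translation": [0,4,0],"rot": [0,0,0],"gripper": 0.6},
    {"translation": [-0.2,4,0],"rot": [0,0,0],"gripper": 0.6},
    {"translation": [-0.3,4,0],"rot": [0,0,0],"gripper": 0.6},
    {"translation": [-0.2,4,0],"rot": [0,0,0],"gripper": 0.6}
  ]
}}

```text
clock: 29.05
tool_pos: [0.509, 0.129, 0.1687]
ee_rot: [0.679, 0.735, 0.0, 0.0]
ft_force: [0.9, -0.5, -2.6]
finger_gap: 0.696
finger_force: 44.5
```

>>> {"op": "carry_out", "data": {
  "increments": [
    {"translation": [-0.2,4,0],"rot": [0,0,0],"gripper": 0.6},
    {"translation": [0,4,0],"rot": [0,0,0],"gripper": 0.6},
    {"translation": [0,4,0],"rot": [0,0,0],"gripper": 0.6},
    {"translation": [0,3.8,0],"rot": [0,0,0],"gripper": 0.6},
    {"translation": [0,3,0],"rot": [0,0,0],"gripper": 0.6}
  ]
}}

```text
clock: 29.55
tool_pos: [0.507, 0.3175, 0.1686]
ee_rot: [0.678, 0.735, 0.0, -0.0]
ft_force: [0.6, 0.1, -3.4]
finger_gap: 0.695
finger_force: 44.5
```

>>> {"op": "carry_out", "data": {
  "increments": [
    {"translation": [0,2,0],"rot": [0,0,0],"gripper": 0.6},
    {"translation": [0,1.8,0],"rot": [0,0,0],"gripper": 0.6},
    {"translation": [0,0,0],"rot": [0,0,0],"gripper": 0.6},
    {"translation": [0,0,0],"rot": [0,0,0],"gripper": 0.6},
    {"translation": [0,0,0],"rot": [0,0,0],"gripper": 0.6}
  ]
}}

```text
clock: 30.05
tool_pos: [0.5077, 0.3526, 0.1681]
ee_rot: [0.679, 0.734, -0.0, 0.0]
ft_force: [0.1, 0.4, -3.2]
finger_gap: 0.695
finger_force: 44.4
```

>>> {"op": "carry_out", "data": {
  "increments": [
    {"translation": [0,-2,0],"rot": [0,0,0],"gripper": 0.6},
    {"translation": [0,-1.75,0],"rot": [0,0,0],"gripper": 0.6},
    {"translation": [0,0,-2],"rot": [0,0,0],"gripper": 0.6},
    {"translation": [0,0,-3.5],"rot": [0,0,0],"gripper": 0.6},
    {"translation": [0,0,-3],"rot": [0,0,0],"gripper": 0.6}
  ]
}}

```text
clock: 30.55
tool_pos: [0.5078, 0.3146, 0.0822]
ee_rot: [0.679, 0.734, 0.0, 0.0]
ft_force: [-0.4, -0.1, -2.8]
finger_gap: 0.691
finger_force: 44.4
```

>>> {"op": "carry_out", "data": {
  "increments": [
    {"translation": [0,0,-2],"rot": [0,0,0],"gripper": 0.6},
    {"translation": [0,0,-1],"rot": [0,0,0],"gripper": 0.6},
    {"translation": [0,0,-0.5],"rot": [0,0,0],"gripper": 0.6},
    {"translation": [0,0,0],"rot": [0,0,0],"gripper": 0.6},
    {"translation": [0,0,0],"rot": [0,0,0],"gripper": 0.6}
  ]
}}

```text
clock: 31.05
tool_pos: [0.5082, 0.3161, 0.049]
ee_rot: [0.679, 0.734, 0.001, 0.0]
ft_force: [0.5, -0.2, -2.8]
finger_gap: 0.691
finger_force: 44.3
```

>>> {"op": "carry_out", "data": {
  "increments": [
    {"translation": [0,-0.1,-0.3],"rot": [0,0,0],"gripper": 0.6},
    {"translation": [0,0,-0.2],"rot": [0,0,0],"gripper": 0.6},
    {"translation": [0,0,0],"rot": [0,0,0],"gripper": 0.6},
    {"translation": [0,0,0],"rot": [0,0,0],"gripper": 0.6}
  ]
}}

```text
clock: 31.45
tool_pos: [0.5079, 0.315, 0.0433]
ee_rot: [0.679, 0.735, 0.0, 0.0]
ft_force: [-0.3, -0.2, 1.7]
finger_gap: 0.69
finger_force: 44.8
```

>>> {"op": "carry_out", "data": {
  "increments": [
    {"translation": [0,0,0],"rot": [0,0,0],"gripper": 0.2},
    {"translation": [0,0,0],"rot": [0,0,0],"gripper": 0},
    {"translation": [0,0,0],"rot": [0,0,0],"gripper": 0},
    {"translation": [0,0,0],"rot": [0,0,0],"gripper": 0},
    {"translation": [0,0,0.5],"rot": [0,0,0],"gripper": 0}
  ]
}}

```text
clock: 31.95
tool_pos: [0.5073, 0.3148, 0.0476]
ee_rot: [0.679, 0.735, -0.001, -0.0]
ft_force: [0.5, 0.5, -1.0]
finger_gap: 0.998
finger_force: 0.0
```

>>> {"op": "carry_out", "data": {
  "increments": [
    {"translation": [0,0,1.5],"rot": [0,0,0],"gripper": 0},
    {"translation": [0,0,2.5],"rot": [0,0,0],"gripper": 0},
    {"translation": [0,0,3.5],"rot": [0,0,0],"gripper": 0},
    {"translation": [0,0,3.5],"rot": [0,0,0],"gripper": 0},
    {"translation": [0,-2,1.5],"rot": [0,0,0],"gripper": 0}
  ]
}}

```text
clock: 32.45
tool_pos: [0.5087, 0.2966, 0.1777]
ee_rot: [0.678, 0.735, 0.003, 0.001]
ft_force: [0.0, -0.9, -0.1]
finger_gap: 1.0
finger_force: 0.0
```

>>> {"op": "carry_out", "data": {
  "increments": [
    {"translation": [0,-4,0],"rot": [0,0,0],"gripper": 0},
    {"translation": [0,-4,0],"rot": [0,0,0],"gripper": 0},
    {"translation": [0,-4,0],"rot": [0,0,0],"gripper": 0},
    {"translation": [0,-4,0],"rot": [0,0,0],"gripper": 0},
    {"translation": [0,-4,0],"rot": [0,0,0],"gripper": 0}
  ]
}}

```text
clock: 32.95
tool_pos: [0.5075, 0.0935, 0.1743]
ee_rot: [0.678, 0.735, 0.001, 0.0]
ft_force: [0.9, 1.0, 0.1]
finger_gap: 0.995
finger_force: 0.0
```

Run:
```python
from h import *
p,d,K,E=snap("wrist","w10")
P=cloud(K,E,d).reshape(-1,3)
def f(n,lo,hi,x,y,rx,ry):
    Q=P[(P[:,2]>lo)&(P[:,2]<hi)&(abs(P[:,0]-x)<rx)&(abs(P[:,1]-y)<ry)]
    if len(Q)>5: print(n,len(Q),cv2.minAreaRect((Q[:,:2]*1000).astype(np.float32)),np.median(Q[:,2]))
f("batten",.036,.05,.471,-.012,.05,.1)
f("block",.06,.075,.508,.315,.06,.07)
print(readout.state()["tool_pos"])
```

```text
batten 3483 ((470.5478515625, -12.158538818359375), (130.5564422607422, 32.09600067138672), 85.30731964111328) 0.041682734386732534
[0.50754316 0.08914869 0.17424891]
```

>>> {"op": "carry_out", "data": {
  "increments": [
    {"translation": [0.3,-4,0],"rot": [0,0,0],"gripper": 0},
    {"translation": [0.3,-4,0],"rot": [0,0,0],"gripper": 0},
    {"translation": [0.3,-4,0],"rot": [0,0,0],"gripper": 0},
    {"translation": [0.3,-4,0],"rot": [0,0,0],"gripper": 0},
    {"translation": [0.3,-4,0],"rot": [0,0,0],"gripper": 0}
  ]
}}

```text
clock: 33.5
tool_pos: [0.5227, -0.1067, 0.1744]
ee_rot: [0.679, 0.735, 0.0, 0.001]
ft_force: [1.1, -0.2, -0.5]
finger_gap: 0.996
finger_force: 0.0
```

>>> {"op": "carry_out", "data": {
  "increments": [
    {"translation": [0,-4,0],"rot": [0,0,0],"gripper": 0},
    {"translation": [0,-4,0],"rot": [0,0,0],"gripper": 0},
    {"translation": [0,-4,0],"rot": [0,0,0],"gripper": 0},
    {"translation": [0,-4,0],"rot": [0,0,0],"gripper": 0},
    {"translation": [0,-4,0],"rot": [0,0,0],"gripper": 0}
  ]
}}

```text
clock: 34.0
tool_pos: [0.5225, -0.3068, 0.1744]
ee_rot: [0.679, 0.735, 0.0, 0.001]
ft_force: [0.3, -0.1, -0.4]
finger_gap: 0.998
finger_force: 0.0
```

>>> {"op": "carry_out", "data": {
  "increments": [
    {"translation": [0,-2.5,0],"rot": [0,0,0],"gripper": 0},
    {"translation": [0,-1.3,0],"rot": [0,0,0],"gripper": 0},
    {"translation": [0,0,0],"rot": [0,0,0],"gripper": 0},
    {"translation": [0,0,0],"rot": [0,0,0],"gripper": 0},
    {"translation": [0,0,0],"rot": [0,0,0],"gripper": 0}
  ]
}}

```text
clock: 34.5
tool_pos: [0.5228, -0.3417, 0.1732]
ee_rot: [0.678, 0.735, 0.0, -0.0]
ft_force: [0.1, 0.5, -0.2]
finger_gap: 0.999
finger_force: 0.0
```

Run:
```python
from h import *
p,d,K,E=snap("wrist","w11")
P=cloud(K,E,d).reshape(-1,3)
Q=P[(P[:,2]>.08)&(P[:,2]<.095)&(abs(P[:,0]-.522)<.045)&(abs(P[:,1]+.344)<.05)]
print("tin",len(Q),cv2.minAreaRect((Q[:,:2]*1000).astype(np.float32)),np.median(Q[:,2]))
print(readout.state()["tool_pos"])
```

```text
tin 3863 ((522.6989135742188, -344.52337646484375), (54.16320037841797, 55.67054748535156), 5.996558666229248) 0.08879367658422455
[ 0.52285404 -0.3417922   0.17322035]
```

Batten confirmed at (470.5,-12.2), aligned with the mark. Next I'll grasp the tin.

>>> {"op": "carry_out", "data": {
  "increments": [
    {"translation": [0,-0.15,-3],"rot": [0,0,0],"gripper": 0},
    {"translation": [0,0,-3.5],"rot": [0,0,0],"gripper": 0},
    {"translation": [0,0,-3],"rot": [0,0,0],"gripper": 0},
    {"translation": [0,0,-2.2],"rot": [0,0,0],"gripper": 0},
    {"translation": [0,0,-1.2],"rot": [0,0,0],"gripper": 0}
  ]
}}

```text
clock: 35.05
tool_pos: [0.5222, -0.3432, 0.0422]
ee_rot: [0.678, 0.735, -0.0, -0.001]
ft_force: [0.0, -0.7, 0.1]
finger_gap: 1.001
finger_force: 0.0
```

>>> {"op": "carry_out", "data": {
  "increments": [
    {"translation": [0,0,0],"rot": [0,0,0],"gripper": 0},
    {"translation": [0,0,0],"rot": [0,0,0],"gripper": 0.2},
    {"translation": [0,0,0],"rot": [0,0,0],"gripper": 0.4},
    {"translation": [0,0,0],"rot": [0,0,0],"gripper": 0.6},
    {"translation": [0,0,0],"rot": [0,0,0],"gripper": 0.6}
  ]
}}

```text
clock: 35.55
tool_pos: [0.5233, -0.345, 0.0457]
ee_rot: [0.679, 0.735, 0.0, 0.001]
ft_force: [-0.2, 2.1, 6.5]
finger_gap: 0.687
finger_force: 43.6
```

>>> {"op": "carry_out", "data": {
  "increments": [
    {"translation": [0,0,0],"rot": [0,0,0],"gripper": 0.6},
    {"translation": [0,0,0],"rot": [0,0,0],"gripper": 0.6},
    {"translation": [0,0,0],"rot": [0,0,0],"gripper": 0.6},
    {"translation": [0,0,0],"rot": [0,0,0],"gripper": 0.6}
  ]
}}

```text
clock: 35.95
tool_pos: [0.5233, -0.345, 0.0457]
ee_rot: [0.679, 0.735, 0.0, 0.001]
ft_force: [-0.4, 1.5, 5.7]
finger_gap: 0.689
finger_force: 43.6
```

>>> {"op": "carry_out", "data": {
  "increments": [
    {"translation": [0,0,1],"rot": [0,0,0],"gripper": 0.6},
    {"translation": [0,0,2.5],"rot": [0,0,0],"gripper": 0.6},
    {"translation": [0,0,3.5],"rot": [0,0,0],"gripper": 0.6},
    {"translation": [0,0,3.5],"rot": [0,0,0],"gripper": 0.6},
    {"translation": [0,1,2.5],"rot": [0,0,0],"gripper": 0.6}
  ]
}}

```text
clock: 36.45
tool_pos: [0.5229, -0.3355, 0.1774]
ee_rot: [0.679, 0.734, 0.0, 0.002]
ft_force: [-0.5, -0.4, -1.9]
finger_gap: 0.688
finger_force: 43.8
```

>>> {"op": "carry_out", "data": {
  "increments": [
    {"translation": [0,2,0],"rot": [0,0,0],"gripper": 0.6},
    {"translation": [0,3,0],"rot": [0,0,0],"gripper": 0.6},
    {"translation": [0,4,0],"rot": [0,0,0],"gripper": 0.6},
    {"translation": [0,4,0],"rot": [0,0,0],"gripper": 0.6},
    {"translation": [0,4,0],"rot": [0,0,0],"gripper": 0.6}
  ]
}}

```text
clock: 36.95
tool_pos: [0.5223, -0.1631, 0.1749]
ee_rot: [0.679, 0.734, 0.0, 0.0]
ft_force: [1.3, 0.0, -1.2]
finger_gap: 0.684
finger_force: 43.7
```

>>> {"op": "carry_out", "data": {
  "increments": [
    {"translation": [0,4,0],"rot": [0,0,0],"gripper": 0.6},
    {"translation": [0,4,0],"rot": [0,0,0],"gripper": 0.6},
    {"translation": [-0.3,4,0],"rot": [0,0,0],"gripper": 0.6},
    {"translation": [-0.3,4,0],"rot": [0,0,0],"gripper": 0.6},
    {"translation": [-0.3,4,0],"rot": [0,0,0],"gripper": 0.6}
  ]
}}

```text
clock: 37.45
tool_pos: [0.5133, 0.037, 0.1749]
ee_rot: [0.679, 0.735, 0.0, 0.0]
ft_force: [0.4, 0.1, -2.0]
finger_gap: 0.684
finger_force: 43.7
```

>>> {"op": "carry_out", "data": {
  "increments": [
    {"translation": [0,4,0],"rot": [0,0,0],"gripper": 0.6},
    {"translation": [0,4,0],"rot": [0,0,0],"gripper": 0.6},
    {"translation": [0,4,0],"rot": [0,0,0],"gripper": 0.6},
    {"translation": [0,4,0],"rot": [0,0,0],"gripper": 0.6},
    {"translation": [0,2.5,0],"rot": [0,0,0],"gripper": 0.6}
  ]
}}

```text
clock: 37.95
tool_pos: [0.5132, 0.2229, 0.1749]
ee_rot: [0.678, 0.735, 0.001, 0.0]
ft_force: [1.3, -1.1, -1.7]
finger_gap: 0.685
finger_force: 43.7
```

>>> {"op": "carry_out", "data": {
  "increments": [
    {"translation": [0,1,0],"rot": [0,0,0],"gripper": 0.6},
    {"translation": [0,0,0],"rot": [0,0,0],"gripper": 0.6},
    {"translation": [0,0,0],"rot": [0,0,0],"gripper": 0.6},
    {"translation": [0,0,0],"rot": [0,0,0],"gripper": 0.6}
  ]
}}

```text
clock: 38.35
tool_pos: [0.5137, 0.2293, 0.1741]
ee_rot: [0.679, 0.734, -0.0, 0.0]
ft_force: [-0.8, 0.2, -1.6]
finger_gap: 0.693
finger_force: 43.7
```

Run:
```python
from h import *
p,d,K,E=snap("wrist","w12")
P=cloud(K,E,d).reshape(-1,3)
Q=P[(P[:,2]>.06)&(P[:,2]<.075)&(abs(P[:,0]-.508)<.06)&(P[:,1]<.38)&(P[:,1]>.26)]
print("block",len(Q),cv2.minAreaRect((Q[:,:2]*1000).astype(np.float32)),np.median(Q[:,2]))
print(readout.state()["tool_pos"])
```

```text
block 9676 ((507.96173095703125, 315.2926025390625), (60.06558609008789, 84.94757843017578), 4.348142623901367) 0.06789548125509223
[0.51375125 0.22934891 0.17413647]
```

View pics/w12.png

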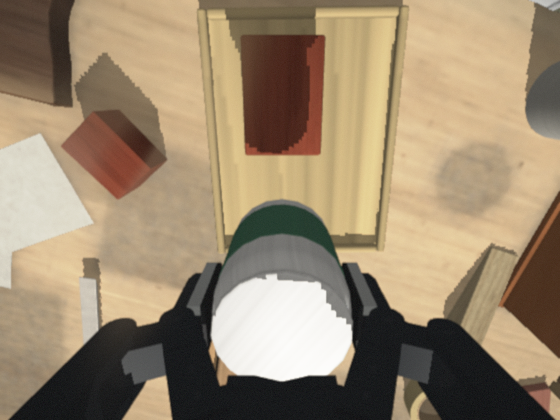

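w12: the block is back within 1 mm of its start (508.0, 315.3) and square to the tray. The tin is held upright over its spot, so I'll lower it.

>>> {"op": "carry_out", "data": {
  "increments": [
    {"translation": [0,0,-3],"rot": [0,0,0],"gripper": 0.6},
    {"translation": [0,0,-3.5],"rot": [0,0,0],"gripper": 0.6},
    {"translation": [0,0,-3],"rot": [0,0,0],"gripper": 0.6},
    {"translation": [0,0,-1.5],"rot": [0,0,0],"gripper": 0.6},
    {"translation": [0,0,-0.7],"rot": [0,0,0],"gripper": 0.6}
  ]
}}

```text
clock: 38.9
tool_pos: [0.5133, 0.2298, 0.056]
ee_rot: [0.679, 0.734, -0.001, -0.0]
ft_force: [0.8, 0.1, -1.1]
finger_gap: 0.688
finger_force: 43.7
```

>>> {"op": "carry_out", "data": {
  "increments": [
    {"translation": [0,0,-0.3],"rot": [0,0,0],"gripper": 0.6},
    {"translation": [0,0,-0.1],"rot": [0,0,0],"gripper": 0.6},
    {"translation": [0,0,0],"rot": [0,0,0],"gripper": 0.6},
    {"translation": [0,0,0],"rot": [0,0,0],"gripper": 0.6}
  ]
}}

```text
clock: 39.3
tool_pos: [0.5141, 0.2306, 0.0539]
ee_rot: [0.679, 0.735, 0.001, 0.0]
ft_force: [1.2, -0.0, -2.7]
finger_gap: 0.684
finger_force: 43.7
```

>>> {"op": "carry_out", "data": {
  "increments": [
    {"translation": [0,0,-0.3],"rot": [0,0,0],"gripper": 0.6},
    {"translation": [0,0,-0.1],"rot": [0,0,0],"gripper": 0.6},
    {"translation": [0,0,0],"rot": [0,0,0],"gripper": 0.6},
    {"translation": [0,0,0],"rot": [0,0,0],"gripper": 0.6}
  ]
}}

```text
clock: 39.7
tool_pos: [0.5139, 0.2307, 0.0497]
ee_rot: [0.679, 0.735, 0.0, 0.0]
ft_force: [-2.8, -0.4, 7.0]
finger_gap: 0.687
finger_force: 44.6
```

Contact. I'll release, lift and look.

>>> {"op": "carry_out", "data": {
  "increments": [
    {"translation": [0,0,0],"rot": [0,0,0],"gripper": 0.2},
    {"translation": [0,0,0],"rot": [0,0,0],"gripper": 0},
    {"translation": [0,0,0],"rot": [0,0,0],"gripper": 0},
    {"translation": [0,0,0],"rot": [0,0,0],"gripper": 0},
    {"translation": [0,0,0.5],"rot": [0,0,0],"gripper": 0}
  ]
}}

```text
clock: 40.2
tool_pos: [0.5133, 0.2303, 0.0536]
ee_rot: [0.679, 0.735, -0.0, -0.0]
ft_force: [-0.4, -0.5, 0.6]
finger_gap: 1.004
finger_force: 0.0
```

>>> {"op": "carry_out", "data": {
  "increments": [
    {"translation": [0,0,1.5],"rot": [0,0,0],"gripper": 0},
    {"translation": [0,0,3],"rot": [0,0,0],"gripper": 0},
    {"translation": [0,0,4],"rot": [0,0,0],"gripper": 0},
    {"translation": [0,0,4],"rot": [0,0,0],"gripper": 0},
    {"translation": [0,0,4],"rot": [0,0,0],"gripper": 0}
  ]
}}

```text
clock: 40.7
tool_pos: [0.5134, 0.2304, 0.222]
ee_rot: [0.679, 0.735, 0.0, 0.0]
ft_force: [-0.4, -0.1, -0.3]
finger_gap: 0.997
finger_force: 0.0
```

>>> {"op": "carry_out", "data": {
  "increments": [
    {"translation": [0,0,3],"rot": [0,0,0],"gripper": 0},
    {"translation": [0,0,0],"rot": [0,0,0],"gripper": 0},
    {"translation": [0,0,0],"rot": [0,0,0],"gripper": 0},
    {"translation": [0,0,0],"rot": [0,0,0],"gripper": 0}
  ]
}}

```text
clock: 41.1
tool_pos: [0.5131, 0.2302, 0.2483]
ee_rot: [0.679, 0.735, -0.001, -0.0]
ft_force: [-1.0, -0.1, -0.3]
finger_gap: 1.003
finger_force: 0.0
```

Run:
```python
from h import *
p,d,K,E=snap("wrist","w13")
P=cloud(K,E,d).reshape(-1,3)
def f(n,lo,hi,x,y,rx,ry):
    Q=P[(P[:,2]>lo)&(P[:,2]<hi)&(abs(P[:,0]-x)<rx)&(abs(P[:,1]-y)<ry)]
    if len(Q)>5: print(n,len(Q),cv2.minAreaRect((Q[:,:2]*1000).astype(np.float32)),np.median(Q[:,2]))
f("batten",.036,.05,.471,-.012,.05,.1)
f("block",.064,.072,.508,.315,.06,.05)
f("tin",.085,.1,.514,.23,.05,.05)
print(readout.state())
```

```text
batten 1645 ((470.58929443359375, -11.473274230957031), (129.170166015625, 32.000038146972656), 85.30360412597656) 0.04166708975595701
block 5724 ((508.080810546875, 315.8640441894531), (60.04429244995117, 84.47045135498047), 4.455364227294922) 0.06791394928095518
tin 2408 ((513.8631591796875, 231.09413146972656), (54.32372283935547, 54.25590133666992), 48.440303802490234) 0.09287607057879843
{'clock': 41.15, 'joint_pos': array([3.39077807e-01, 3.57559680e-01, 1.59855950e+00, 2.50176790e-05,
       1.18749994e+00, 2.59827718e-01]), 'dq': array([ 3.74634147e-04,  4.81137281e-03, -2.78830336e-03, -4.31801402e-04,
       -1.39461764e-04, -5.43662454e-05]), 'effort': array([ 2.11380963e-02, -5.26484013e+01, -3.02489448e+01,  1.21875983e-04,
        1.14095723e-02,  7.59733098e-06]), 'tool_pos': array([0.51303702, 0.23026196, 0.24801408]), 'ee_rot': array([ 6.78543015e-01,  7.34559971e-01, -8.90519033e-04, -4.83478974e-04]), 'ft_force': array([-0.40385066,  0.16003109,  0.30705566]), 'wrist_torque': array([-0.00463211, -0.01075627,  0.0404847 ]), 'finger_force': 0.0, 'finger_gap': 0.9965991966896772}
```

View pics/w13.png

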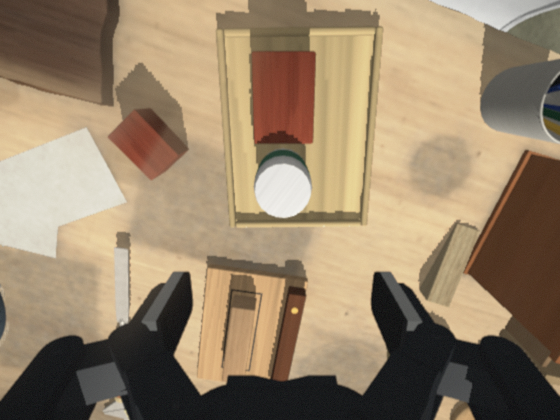

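w13: the block (255–315, 52–142 px) and tin (centre 283,185) are back within about 1 mm of where they started. The batten lies in the mark and the arm is clear, so I'm handing in.

```bash
python3 -c "
from cell import order
print(order.finish_job())"
```

```text
the job is handed in; nothing more can be done
None
```

The job is handed in at about 41 s (limit 118 s): by the last wrist-camera check the batten lies flat within 2 mm of the mark's centre and parallel to it, and the block and tin stand released within about 1 mm of their starting spots; the hand-in returned no verdict.

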